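Put the stacked weight set back on its seats

TASK

The balance check is done: take the stack of four calibration weights apart from the top down, one weight at a time, and set each flat in the well of its own seat - the slimmest weight in the smallest well, and so on up to the large disc in the largest well. Set each weight down without letting it drop, and leave the two vials that stand among the seats upright and where they are.

Things in the scene. Friction and masses are not known exactly. Their poses are not given: they have to be found in the camera images.
- weight_knob: the slim grey metal calibration weight with a knob on top, 22 mm in diameter and 44 mm high, about 100 g; it stands on top of the stack at the start. Origin: centre of its underside, z up along its axis. It may be gripped anywhere on its body as a plain 22 mm cylinder
- weight_small: the small plain steel disc weight, 36 mm in diameter and 22 mm thick with a straight side (2.5 mm bevel at the top), about 140 g; at the start it lies under the knobbed weight, roughly centred on the medium disc. Origin: centre of its underside, z up along its axis
- weight_medium: the medium plain steel disc weight, 51 mm in diameter and 22 mm thick with a straight side (2.5 mm bevel at the top), about 260 g; at the start it lies under the small disc, roughly centred on the large disc. Origin: centre of its underside, z up along its axis
- weight_large: the large plain steel disc weight, 66 mm in diameter and 22 mm thick with a straight side (2.5 mm bevel at the top), about 420 g; at the start it lies at the bottom of the stack, on the bench. Origin: centre of its underside, z up along its axis
- seat_knob: the seat of the slim knobbed weight: a fixed square brown wooden block 47 mm wide and 10 mm high, with one round flat-floored well 35 mm in diameter and 5 mm deep in its middle (smallest of the four wells; the weight is 22 mm). Origin: centre of the underside, so the well's floor is 5 mm above it and the block's top 10 mm above it; x and y along the block's edges
- seat_small: the seat of the small disc: a fixed square brown wooden block 62 mm wide and 10 mm high, with one round flat-floored well 50 mm in diameter and 5 mm deep in its middle (third largest of the four wells; the weight is 36 mm). Origin: centre of the underside, so the well's floor is 5 mm above it and the block's top 10 mm above it; x and y along the block's edges
- seat_medium: the seat of the medium disc: a fixed square brown wooden block 77 mm wide and 10 mm high, with one round flat-floored well 65 mm in diameter and 5 mm deep in its middle (second largest of the four wells; the weight is 51 mm). Origin: centre of the underside, so the well's floor is 5 mm above it and the block's top 10 mm above it; x and y along the block's edges
- seat_large: the seat of the large disc: a fixed square brown wooden block 92 mm wide and 10 mm high, with one round flat-floored well 80 mm in diameter and 5 mm deep in its middle (largest of the four wells; the weight is 66 mm). Origin: centre of the underside, so the well's floor is 5 mm above it and the block's top 10 mm above it; x and y along the block's edges
- vial_a: bystander: an upright clear vial with a black cap, 18 mm in diameter and 44 mm high, standing on the bench among the seats. Origin: centre of its underside
- vial_b: bystander: an upright tan-filled vial with a black cap, 18 mm in diameter and 44 mm high, standing on the bench among the seats. Origin: centre of its underside

How it is judged:
By the outcome, as a careful person would: the job done as asked, in the order asked, and still so for the second after the job is handed in, with the robot touching nothing.
It also fails if it takes over 128 s, if anything falls off the work surface, if the arm or the gripper's body presses on something with over 40 N, if the wrist force passes 120 N, or if a joint passes its speed limit or range.

ROBOT

A 6-joint arm with a two-finger parallel gripper is mounted at the origin on the work surface; the furniture and walls round the work are solid. World frame = base frame: x ahead of the robot, y to its left, z up, the work surface at z = 0. Lengths are in mm, angles in rad, forces in N, time in s.
With the tool pointing down it reaches from about 300 to 825 mm from the base axis. Payload 5.4 kg.
Tool frame: the origin (TCP) lies at the very end of the fingers, on their centre line; the grasp point (between the pads) lies 19 mm behind it (ctrl.hold_point_z is the distance from the TCP to the grasp point, in mm); z points along the fingers, y is the line along which they close (so a half turn about z gives the same grasp; the last joint's range is limited). The gripper opens to 92 mm and grips with 3 to 60 N. Pads are 20 mm wide; open, the fingers measure 128 mm over their backs; the gripper's body (75 mm by 189 mm) begins 69 mm behind the grasp point.
Start: joints at [1.042, 0.158, 1.597, -0, 1.386, -0.21], TCP at [180.23, 546.007, 214.601] pointing down, gripper open.
Joint ranges: [-2.91, 2.91], [-0.94, 2.29], [0.18, 2.7], [-1.29, 4.43], [0.17, 2.64], [-3, 3]. Speed limits (rad/s): [2.57, 2.57, 3.14, 3.14, 3.14, 3.14].

INTERFACE

Orientations are given as a unit quaternion [w, x, y, z].
In Python, from bench import ctrl, optics, close_job, finder gives the robot as it stands.
- The arm moves only by the tool play_rows, never from a script. Its argument "commands" is a list of rows, each an object of numbers: "dx", "dy", "dz": the shift along the tool's x, y, z in units of 25 mm (1.0 is 25 mm); "wx", "wy", "wz": the turn, a rotation vector about the tool's x, y, z in units of 5 degrees (1.0 is 5 degrees); "hand": the finger opening in mm, from 0 to 91.9. In form: [{"dx": .., "dy": .., "dz": .., "wx": .., "wy": .., "wz": .., "hand": ..}, ...]. A call has 1 to 12 rows; each row shifts and turns the commanded pose from where the row before left it, along the tool's axes as they then stand; what a row does not reach is not made up. A row lasts 1/10 s, in which the tool goes at most 50 mm and 8.59 degrees, less where a joint would pass 70% of its speed; a pose out of reach is approached as far as the arm can. A call is refused whole if a number of a shift passes 1 or a number of a turn 1, either way. A call with a gripper value outside its range is refused whole. The fingers move at their own pace and stop on an object; the grip force is fixed at half the most. Time passes only in rows, so rows that do not move let the fingers close. It gives the time, the measured TCP pose, the force, the opening and the grip force at its end, in the units of the state.
- ctrl.observe(): the state, without advancing time (a new reading comes with each control period).
- optics.get_image(name): name is "side" or "top" or "wrist"; returns a dict with "image" (400x640x3 uint8, blue, green, red), "fovy" (degrees; the focal length in pixels is half the picture's height over the tangent of half this angle, whatever the lens; pixels are square), "cx", "cy" (the principal point, pixels), "k1" (the pictures are not rectified: a ray, as slopes to the right and down, at radius r is drawn at 1 + k1 r^2 times it, then the intrinsics apply), "R" (3x3) and "t" (3): a world point X has camera coordinates R X + t. Camera axes: x right, y down, z forward; pixel columns grow to the right and rows downward; lengths in mm; the calibration is good to about 2 mm. A picture is of the moment at which its call begins. There is no depth.
- close_job(): hands the job in; it is judged then, once.
Trained networks look in a picture, given as the dict that the camera call returned (one of the last four; its "shot" number tells which), for a name from the list of things; names that differ only in an ending like _2 or _b are one class to them, and where a whole thing is asked for, a point or a joint stands for the part that bears it (a point fixed in the world has none). Each returns a list of dicts, best first, with "conf" (0 to 1); they miss things now and then, are a little off and sometimes report something else, mostly with a low value. They report only what shows in the picture. A call takes as long as a camera call.
- finder.masks_of(name, picture): "region" (400x640 bool, what is visible of it) and "pixel" ([row, column] in pixels, amid what is visible of it).
- finder.tip_of(name, picture): "pixel" ([row, column] in pixels: a listed point, or the origin of a listed thing).
The state is a dict: "time": time; "joints": joint angles; "joint_velocities": joint speeds; "tau": joint torques, N m; "tool_pos": TCP position; "tool_rot": TCP orientation; "contact_force": force on the tool from outside, world axes, zero at the start; "moment": the same for the moment, N m; "grip_width": opening from 0.0 (shut) to 1.0 (fully open); "gripper_force": force on a finger pad.
Only numpy, scipy, OpenCV 4.12 (cv2) and the standard library are available. Lean on these libraries where they do the work, as an engineer would, in place of code of your own. Each camera call takes 0.05 s, during which the arm holds its last target. There are 200 camera calls.

## Working session

There is one attempt and no reset: what is moved stays moved. The work goes in short steps, Python scripts to look and compute and a tool call to move; the robot and the scene stay as the last step left them, time stands still between calls to the robot, and variables do not carry over. Pictures are saved under pics/ and viewed, at most 14 in all, crops included, and the job is handed in when it is done.

Besides the shell and the picture viewer there is one more tool, called after "Request:" by a JSON object that holds its "method" and its "body". play_rows: Moves the arm, as the interface text tells. Its arguments: {"type":"object","properties":{"commands":{"type":"array","items":{"type":"object","properties":{"dx":{"type":"number"},"dy":{"type":"number"},"dz":{"type":"number"},"wx":{"type":"number"},"wy":{"type":"number"},"wz":{"type":"number"},"hand":{"type":"number"}}}}},"required":["commands"]}

```bash
mkdir -p pics
cat > h.py <<'E'
import numpy as np, cv2
from bench import ctrl, optics, finder
def ray(p,px):
    # px = (row,col) -> origin, dir world
    f=200/np.tan(np.radians(p["fovy"])/2)
    K=np.array([[f,0,p["cx"]],[0,f,p["cy"]],[0,0,1.]])
    u=cv2.undistortPoints(np.array([[[px[1],px[0]]]],float),K,np.array([p["k1"],0,0,0.]))[0,0]
    R=np.array(p["R"]);t=np.array(p["t"])
    return -R.T@t, R.T@np.array([u[0],u[1],1])
def onz(p,px,z):
    o,d=ray(p,px); return (o+d*(z-o[2])/d[2])[:2]
def proj(p,X):
    f=200/np.tan(np.radians(p["fovy"])/2)
    c=np.array(p["R"])@np.array(X,float)+np.array(p["t"]); s=c[:2]/c[2]; s=s*(1+p["k1"]*(s@s))
    return np.array([p["cy"]+f*s[1],p["cx"]+f*s[0]])
NAMES="weight_knob weight_small weight_medium weight_large seat_knob seat_small seat_medium seat_large vial_a vial_b".split()
E
python3 - <<'E'
from h import *
for n in ["top","side"]:
    p=optics.get_image(n); cv2.imwrite(f"pics/{n}0.png",p["image"])
    o=-np.array(p["R"]).T@np.array(p["t"]); print(n,o.round(),p["fovy"])
    for k in NAMES:
        for m in finder.tip_of(k,p)[:2]:
            print(k,round(m["conf"],2),np.round(m["pixel"]),onz(p,m["pixel"],0).round(1))
print(ctrl.observe())
E
```

```text
top [ 389.   -7. 1183.] 50.75933533711482
weight_knob 0.46 [196. 394.] [ 454.1 -222.8]
weight_small 0.61 [203. 394.] [ 433.9 -221.5]
weight_medium 0.72 [202. 387.] [ 435.8 -203. ]
weight_large 0.48 [202. 388.] [ 436.9 -206.4]
seat_knob 0.52 [190. 440.] [ 471.9 -352.9]
seat_small 0.59 [197. 179.] [448.9 383.2]
seat_medium 0.75 [199. 240.] [444.8 211.6]
seat_medium 0.17 [202. 388.] [ 437.5 -205.3]
seat_large 0.59 [198. 297.] [447.5  50.7]
vial_a 0.55 [195. 419.] [ 455.7 -293.5]
vial_a 0.48 [202. 389.] [ 436.4 -209.8]
vial_b 0.55 [195. 419.] [ 455.7 -293.5]
vial_b 0.48 [202. 389.] [ 436.4 -209.8]
side [  27. -871.  780.] 55.11131581725227
weight_small 0.41 [244. 350.] [ 468.4 -161.3]
weight_medium 0.53 [255. 352.] [ 451.2 -204.7]
weight_large 0.53 [258. 350.] [ 438.5 -211.3]
seat_knob 0.74 [296. 391.] [ 464.8 -376.7]
seat_knob 0.19 [240. 354.] [ 486.4 -151.3]
seat_small 0.5 [160. 278.] [451.1 386.4]
seat_large 0.71 [206. 316.] [459.2  52.1]
vial_a 0.67 [273. 372.] [ 465.7 -288.9]
vial_a 0.54 [174. 289.] [452.1 273. ]
vial_b 0.67 [273. 372.] [ 465.7 -288.9]
vial_b 0.54 [174. 289.] [452.1 273. ]
{'time': 1.1, 'joints': array([ 1.04192401e+00,  1.58386085e-01,  1.59701141e+00,  1.53237750e-05,
        1.38616246e+00, -2.10104487e-01]), 'joint_velocities': array([-0.00036382, -0.00165687,  0.00308183, -0.00202923,  0.00204532,
        0.00102531]), 'tau': array([ 8.09380363e-04, -3.85561860e+01, -3.22371161e+01,  7.04023568e-02,
        3.03676736e-02,  4.25650717e-05]), 'tool_pos': array([180.21695434, 546.0201493 , 214.60324893]), 'tool_rot': array([-1.11789810e-06,  1.58711350e-01,  9.87325026e-01,  1.79688221e-05]), 'contact_force': array([ 0.05712952, -1.23948166, -0.15281493]), 'moment': array([ 0.02124542,  0.00789203, -0.00517138]), 'gripper_force': 0.0, 'grip_width': 1.001863063761256}
```

View pics/top0.png

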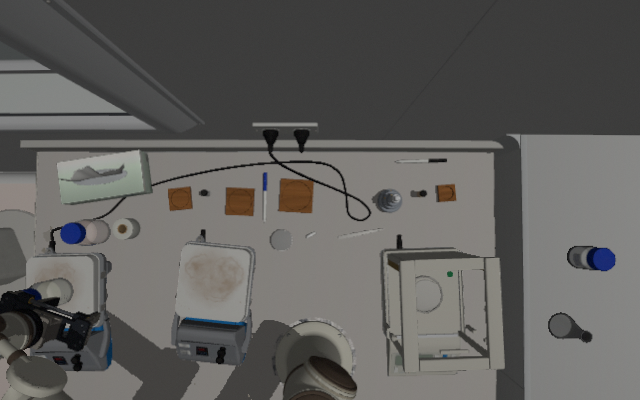

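View pics/side0.png

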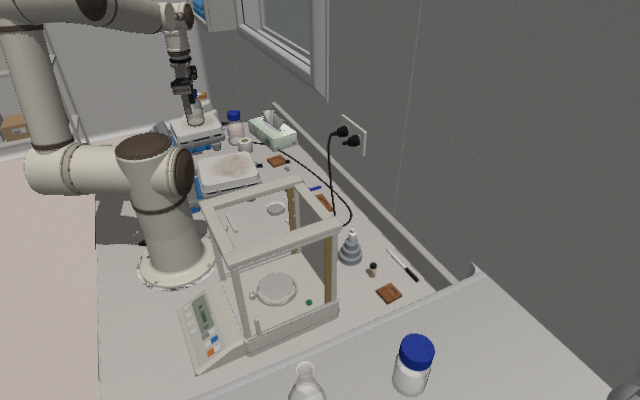

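The top view shows the seats along row ~195 at columns 180, 240, 296 and 446. The vials are at (193,204) and (194,419), and the stack is near (201,388). The side view shows the draft shield beside the stack. I'll triangulate the objects and the shield corners.

```bash
cat >> h.py <<'E'
def tri(rays):
    A=np.zeros((3,3));b=np.zeros(3)
    for o,d in rays:
        d=d/np.linalg.norm(d);P=np.eye(3)-np.outer(d,d);A+=P;b+=P@o
    x=np.linalg.solve(A,b); return x
E
python3 - <<'E'
from h import *
p=optics.get_image("top");q=optics.get_image("side")
for a,b in [((258,500),(230,338)),((262,388),(181,291)),((367,390),(270,236)),((193,388),(230,351))]:
    print(tri([ray(p,a),ray(q,b)]).round())
for k in NAMES:
    for P,n in ((p,"top"),(q,"side")):
        for m in finder.masks_of(k,P)[:3]:
            r=m["region"]; ys,xs=np.nonzero(r)
            if len(ys): print(k,n,round(m["conf"],2),len(ys),(ys.min(),ys.max(),xs.min(),xs.max()),onz(P,(ys.mean(),xs.mean()),10).round(1))
E
```

```text
[ 304. -388.  296.]
[ 297. -159.  274.]
[  74. -205.  128.]
[ 454. -191.   83.]
weight_knob side 0.64 104 (np.int64(228), np.int64(242), np.int64(349), np.int64(356)) [ 487.9 -141.7]
weight_small side 0.15 104 (np.int64(263), np.int64(278), np.int64(369), np.int64(376)) [ 466.2 -287.5]
weight_medium top 0.56 126 (np.int64(190), np.int64(208), np.int64(381), np.int64(397)) [ 443.6 -201.6]
weight_medium side 0.54 98 (np.int64(228), np.int64(242), np.int64(349), np.int64(356)) [ 487.1 -142.9]
weight_medium side 0.49 146 (np.int64(246), np.int64(258), np.int64(342), np.int64(360)) [ 447.3 -202.3]
weight_large top 0.49 130 (np.int64(189), np.int64(211), np.int64(377), np.int64(395)) [ 435.7 -190.4]
weight_large side 0.72 190 (np.int64(250), np.int64(265), np.int64(339), np.int64(361)) [ 428.5 -224. ]
seat_knob top 0.78 293 (np.int64(184), np.int64(200), np.int64(437), np.int64(455)) [ 464.3 -366.7]
seat_knob side 0.65 298 (np.int64(283), np.int64(302), np.int64(377), np.int64(400)) [ 460.7 -371.4]
seat_knob side 0.54 110 (np.int64(194), np.int64(210), np.int64(317), np.int64(331)) [488.  
[... 285 characters left out ...]
284)) [441.2 367. ]
seat_medium top 0.66 774 (np.int64(187), np.int64(215), np.int64(226), np.int64(254)) [438.2 208.4]
seat_large top 0.84 1059 (np.int64(178), np.int64(212), np.int64(280), np.int64(313)) [453.7  51.1]
seat_large side 0.6 144 (np.int64(194), np.int64(211), np.int64(317), np.int64(332)) [488.1  44. ]
vial_a top 0.6 60 (np.int64(189), np.int64(195), np.int64(201), np.int64(210)) [462.4 305.1]
vial_a side 0.44 102 (np.int64(263), np.int64(278), np.int64(369), np.int64(376)) [ 466.  -287.8]
vial_b top 0.6 60 (np.int64(189), np.int64(195), np.int64(201), np.int64(210)) [462.4 305.1]
vial_b side 0.44 102 (np.int64(263), np.int64(278), np.int64(369), np.int64(376)) [ 466.  -287.8]
```

Request:
{"method": "play_rows", "body": {"commands": [{"dx":-0.8,"wz":-0.92},{"dx":-1,"wz":-0.92},{"dx":-1,"wz":-0.92},{"dx":-1,"wz":-0.9},{"dx":-1,"dy":-0.8},{"dx":-1,"dy":-0.8},{"dx":-1,"dy":-0.8},{"dx":-1,"dy":-0.8},{"dx":-1,"dy":-0.8},{"dx":-0.8,"dy":-0.8},{"dx":0,"dy":-0.8},{}]}}

```text
invalid input
```

```bash
cat >> h.py <<'E'
def pose():
    s=ctrl.observe(); w,x,y,z=s["tool_rot"]
    from scipy.spatial.transform import Rotation as Ro
    R=Ro.from_quat([x,y,z,w]).as_matrix()
    print("t",round(s["time"],2),"tcp",s["tool_pos"].round(1),"yaw_y",np.degrees(np.arctan2(R[1,1],R[0,1])).round(2),"z",R[:,2].round(4),"F",s["contact_force"].round(1),"gw",round(s["grip_width"]*91.9,1),round(s["gripper_force"],1),"j",s["joints"].round(3))
    return s,R
E
python3 - <<'E'
from h import *
s,R=pose()
p=optics.get_image("wrist"); cv2.imwrite("pics/w0.png",p["image"])
print((-np.array(p["R"]).T@np.array(p["t"])).round(1),np.array(p["R"]).round(3),p["fovy"])
for k in NAMES:
    for m in finder.masks_of(k,p)[:2]:
        ys,xs=np.nonzero(m["region"]); print(k,round(m["conf"],2),len(ys),(ys.min(),ys.max(),xs.min(),xs.max()),onz(p,(ys.mean(),xs.mean()),10).round(1))
E
```

```text
t 2.2 tcp [180.2 546.  214.6] yaw_y 71.73 z [-0.  0. -1.] F [-0.2 -0.3  0.9] gw 91.9 0.0 j [ 1.042  0.158  1.597  0.     1.386 -0.21 ]
[ 99.7 573.4 386.7] [[ 0.313  0.95  -0.   ]
 [ 0.906 -0.299  0.299]
 [ 0.284 -0.094 -0.954]] 59.35372435767879
seat_small 0.56 1033 (np.int64(380), np.int64(399), np.int64(233), np.int64(291)) [448.4 379.2]
```

View pics/w0.png

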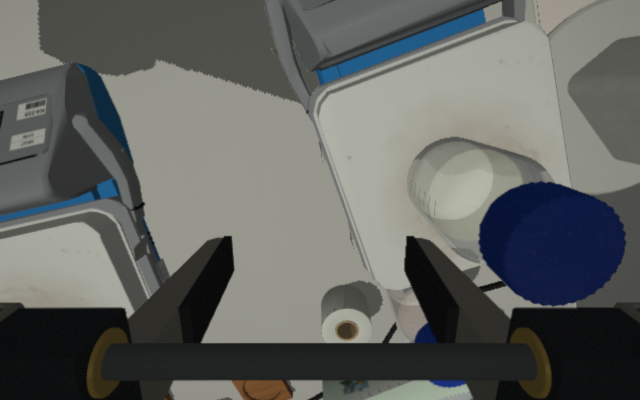

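The wrist view looks ahead along world +x. A tall blue-capped bottle stands to the right (+y) at about (240,550), so I'll move −y first. The move was refused, so I'm resending it with all fields filled in.

Request:
{"method": "play_rows", "body": {"commands": [{"dx":0,"dy":-0.8,"dz":0,"wx":0,"wy":0,"wz":-0.92,"hand":91.9},{"dx":-0.4,"dy":-0.8,"dz":0,"wx":0,"wy":0,"wz":-0.92,"hand":91.9},{"dx":-1,"dy":-0.8,"dz":0,"wx":0,"wy":0,"wz":-0.92,"hand":91.9},{"dx":-1,"dy":-0.8,"dz":0,"wx":0,"wy":0,"wz":-0.9,"hand":91.9},{"dx":-1,"dy":-0.8,"dz":0,"wx":0,"wy":0,"wz":0,"hand":91.9},{"dx":-1,"dy":-0.8,"dz":0,"wx":0,"wy":0,"wz":0,"hand":91.9},{"dx":-1,"dy":-0.8,"dz":0,"wx":0,"wy":0,"wz":0,"hand":91.9},{"dx":-1,"dy":-0.8,"dz":0,"wx":0,"wy":0,"wz":0,"hand":91.9},{"dx":-1,"dy":-0.8,"dz":0,"wx":0,"wy":0,"wz":0,"hand":91.9},{"dx":-1,"dy":-1,"dz":0,"wx":0,"wy":0,"wz":0,"hand":91.9},{"dx":-0.5,"dy":-1,"dz":0,"wx":0,"wy":0,"wz":0,"hand":91.9},{"dx":0,"dy":-0.5,"dz":0,"wx":0,"wy":0,"wz":0,"hand":91.9}]}}

```text
time: 3.95
tool_pos: [387.7, 295.6, 214.7]
tool_rot: [0.0, 0.001, 1.0, -0.0]
contact_force: [-0.6, 1.0, -0.2]
grip_width: 1.003
gripper_force: 0.0
```

```bash
cat >> h.py <<'E'
def look(fn=None,names=NAMES,z=10,cam="wrist"):
    p=optics.get_image(cam)
    if fn: cv2.imwrite(f"pics/{fn}.png",p["image"])
    for k in names:
        for m in finder.masks_of(k,p)[:2]:
            if m["conf"]<.3: continue
            ys,xs=np.nonzero(m["region"]); print(k,round(m["conf"],2),len(ys),[int(v) for v in (ys.min(),ys.max(),xs.min(),xs.max())],onz(p,(ys.mean(),xs.mean()),z).round(1))
    return p
E
python3 - <<'E'
from h import *
s,R=pose()
look("w1",["seat_small","seat_medium","seat_large","vial_a"])
E
```

```text
t 3.95 tcp [387.7 295.6 214.7] yaw_y 89.89 z [ 4.e-04 -3.e-04 -1.e+00] F [-0.6  1.  -0.2] gw 92.1 0.0 j [ 0.403 -0.072  1.835 -0.     1.378 -1.166]
seat_small 0.82 2911 [186, 243, 361, 418] [442.7 377.7]
seat_medium 0.59 4341 [175, 242, 207, 276] [434.7 209.7]
seat_medium 0.56 2783 [187, 242, 362, 417] [442.1 377.7]
seat_large 0.66 6566 [182, 263, 58, 152] [451.6  52.4]
vial_a 0.81 409 [220, 248, 316, 332] [467.4 301.9]
```

Request:
{"method": "play_rows", "body": {"commands": [{"dx":-0.2,"dy":-1,"dz":0,"wx":0,"wy":0,"wz":0,"hand":91.9},{"dx":-0.2,"dy":-1,"dz":0,"wx":0,"wy":0,"wz":0,"hand":91.9},{"dx":-0.2,"dy":-1,"dz":0,"wx":0,"wy":0,"wz":0,"hand":91.9},{"dx":-0.2,"dy":-1,"dz":0,"wx":0,"wy":0,"wz":0,"hand":91.9},{"dx":-0.2,"dy":-1,"dz":0,"wx":0,"wy":0,"wz":0,"hand":91.9},{"dx":-0.2,"dy":-1,"dz":0,"wx":0,"wy":0,"wz":0,"hand":91.9},{"dx":-0.2,"dy":-1,"dz":0,"wx":0,"wy":0,"wz":0,"hand":91.9},{"dx":0,"dy":-1,"dz":0,"wx":0,"wy":0,"wz":0,"hand":91.9},{"dx":0,"dy":-1,"dz":0,"wx":0,"wy":0,"wz":0,"hand":91.9},{"dx":0,"dy":-1,"dz":0,"wx":0,"wy":0,"wz":0,"hand":91.9},{"dx":0,"dy":-1,"dz":0,"wx":0,"wy":0,"wz":0,"hand":91.9},{"dx":0,"dy":-1,"dz":0,"wx":0,"wy":0,"wz":0,"hand":91.9}]}}

```text
time: 5.4
tool_pos: [421.7, -2.6, 214.8]
tool_rot: [0.0, -0.001, 1.0, 0.0]
contact_force: [0.4, -0.5, 0.3]
grip_width: 1.001
gripper_force: 0.0
```

Request:
{"method": "play_rows", "body": {"commands": [{"dx":0,"dy":-1,"dz":0,"wx":0,"wy":0,"wz":0,"hand":70},{"dx":0,"dy":-1,"dz":0,"wx":0,"wy":0,"wz":0,"hand":70},{"dx":0,"dy":-1,"dz":0,"wx":0,"wy":0,"wz":0,"hand":70},{"dx":0,"dy":-1,"dz":0,"wx":0,"wy":0,"wz":0,"hand":70},{"dx":0,"dy":-1,"dz":0,"wx":0,"wy":0,"wz":0,"hand":70},{"dx":0,"dy":-1,"dz":0,"wx":0,"wy":0,"wz":0,"hand":70},{"dx":0,"dy":-0.9,"dz":0,"wx":0,"wy":0,"wz":0,"hand":70},{"dx":0,"dy":-0.5,"dz":0,"wx":0,"wy":0,"wz":0,"hand":70},{"dx":0,"dy":0,"dz":0,"wx":0,"wy":0,"wz":0,"hand":70}]}}

```text
time: 6.3
tool_pos: [422.1, -188.0, 214.6]
tool_rot: [-0.0, -0.0, 1.0, 0.0]
contact_force: [1.2, 0.2, 0.9]
grip_width: 0.76
gripper_force: 0.0
```

Run:
```python
from h import *
s,R=pose()
p=look("w2",NAMES)
for k in NAMES[:4]:
    for m in finder.tip_of(k,p)[:2]: print(k,round(m["conf"],2),np.round(m["pixel"],1))
```

```text
t 6.3 tcp [ 422.1 -188.   214.6] yaw_y 90.0 z [-0.e+00  2.e-04 -1.e+00] F [1.2 0.2 0.9] gw 69.8 0.0 j [-0.682 -0.143  1.9    0.     1.385 -2.253]
weight_knob 0.69 677 [192, 224, 281, 305] [ 469.5 -215.9]
weight_small 0.85 705 [178, 213, 277, 313] [ 449.9 -211.9]
weight_medium 0.57 871 [167, 213, 273, 321] [ 439.9 -207.6]
weight_large 0.95 946 [154, 206, 269, 329] [ 426.5 -205.2]
seat_knob 0.77 1845 [181, 224, 135, 185] [ 462.7 -366.6]
seat_medium 0.53 245 [174, 213, 629, 639] [458.3 168. ]
seat_large 0.71 703 [167, 212, 273, 321] [ 439.  -206.6]
vial_a 0.58 451 [192, 218, 207, 232] [ 465.8 -299.7]
vial_b 0.58 451 [192, 218, 207, 232] [ 465.8 -299.7]
weight_knob 0.72 [203.3 294.3]
weight_small 0.95 [191.1 301.2]
weight_medium 0.78 [188.1 296.3]
weight_large 0.89 [182.6 300.5]
weight_large 0.34 [189.3 298. ]
```

View pics/w2.png

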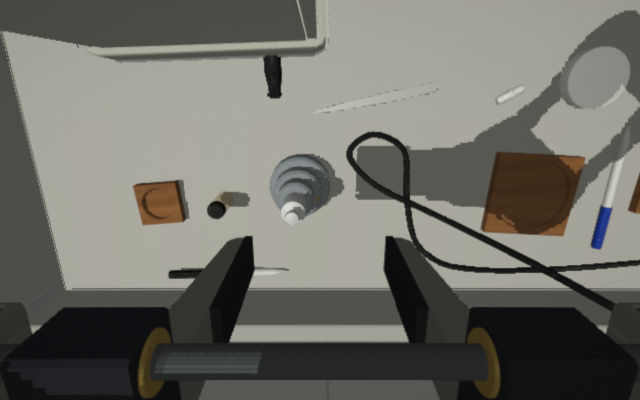

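The wrist view has the stack at about (190,298), seat_knob at (203,160), vial_b at (207,218) and seat_large at (195,535). I'll compute each weight's centre from its mask extents.

```bash
cat >> h.py <<'E'
W=dict(weight_knob=(11,44),weight_small=(18,22),weight_medium=(25.5,22),weight_large=(33,22))
def wfit(p,name,z0,pick=0):
    """centre of a cylinder with base at z0: near (-x) bottom rim gives x, column extents give y"""
    from scipy.optimize import least_squares
    r,h=W[name]; ms=finder.masks_of(name,p)
    if len(ms)<=pick: return None
    m=ms[pick]; ys,xs=np.nonzero(m["region"])
    obs=np.array([ys.min(),xs.min()-.0,xs.max()+1.])
    a=np.linspace(0,2*np.pi,60,endpoint=False)
    def f(c):
        P=np.array([proj(p,(c[0]+r*np.cos(t),c[1]+r*np.sin(t),z)) for t in a for z in (z0,z0+h-2.5)])
        return np.array([P[:,0].min(),P[:,1].min(),P[:,1].max()])-obs
    c0=onz(p,(ys.mean(),xs.mean()),z0+h/2)
    s=least_squares(f,c0)
    print(name,round(m["conf"],2),s.x.round(1),"res",s.fun.round(1)); return s.x
E
python3 - <<'E'
from h import *
p=optics.get_image("wrist")
for k,z in zip(NAMES[:4],(66,44,22,0)): wfit(p,k,z)
E
```

```text
weight_knob 0.95 [ 445.  -209.4] res [ 0.  -0.7  0.8]
weight_small 0.62 [ 442.9 -209.5] res [ 0.  -0.2  0.2]
weight_medium 0.57 [ 444.  -208.7] res [ 0.  -0.3  0.3]
weight_large 0.87 [ 442.8 -207.3] res [ 0.  -0.3  0.3]
```

Request:
{"method": "play_rows", "body": {"commands": [{"dx":-0.46,"dy":-0.43,"dz":0,"wx":0,"wy":0,"wz":0,"hand":60},{"dx":-0.46,"dy":-0.43,"dz":0.3,"wx":0,"wy":0,"wz":0,"hand":60},{"dx":0,"dy":0,"dz":1,"wx":0,"wy":0,"wz":0,"hand":50},{"dx":0,"dy":0,"dz":1,"wx":0,"wy":0,"wz":0,"hand":50},{"dx":0,"dy":0,"dz":1,"wx":0,"wy":0,"wz":0,"hand":50},{"dx":0,"dy":0,"dz":1,"wx":0,"wy":0,"wz":0,"hand":50},{"dx":0,"dy":0,"dz":0.7,"wx":0,"wy":0,"wz":0,"hand":45},{"dx":0,"dy":0,"dz":0.46,"wx":0,"wy":0,"wz":0,"hand":40},{"dx":0,"dy":0,"dz":0,"wx":0,"wy":0,"wz":0,"hand":40},{"dx":0,"dy":0,"dz":0,"wx":0,"wy":0,"wz":0,"hand":40}]}}

```text
time: 8.3
tool_pos: [445.2, -209.6, 78.7]
tool_rot: [0.0, -0.0, 1.0, -0.0]
contact_force: [0.4, -0.7, 0.1]
grip_width: 0.435
gripper_force: 0.0
```

Run:
```python
from h import *
s,R=pose()
p=look("w3",["seat_knob"]); wfit(p,"weight_knob",66)
q=optics.get_image("side"); cv2.imwrite("pics/s3.png",cv2.resize(q["image"][60:330,150:470],None,fx=2.2,fy=2.2))
```

```text
t 8.3 tcp [ 445.2 -209.6   78.7] yaw_y 90.03 z [ 7.e-04 -6.e-04 -1.e+00] F [ 0.4 -0.7  0.1] gw 40.0 0.0 j [-0.686  0.098  1.95  -0.     1.092 -2.258]
seat_knob 0.74 4544 [197, 263, 62, 147] [ 462.  -366.7]
weight_knob 0.61 [ 445.1 -210. ] res [ 0.1 -1.8  1.8]
```

View pics/w3.png

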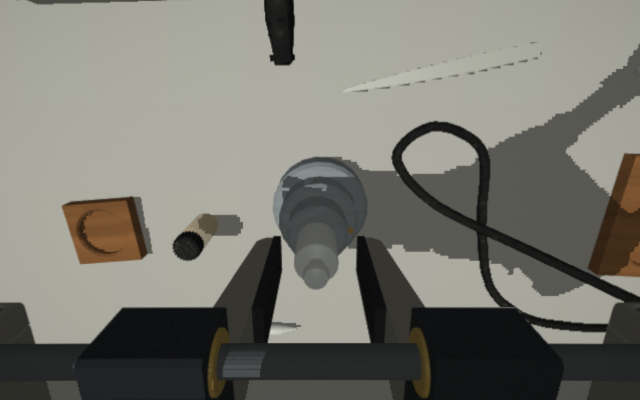

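View pics/s3.png

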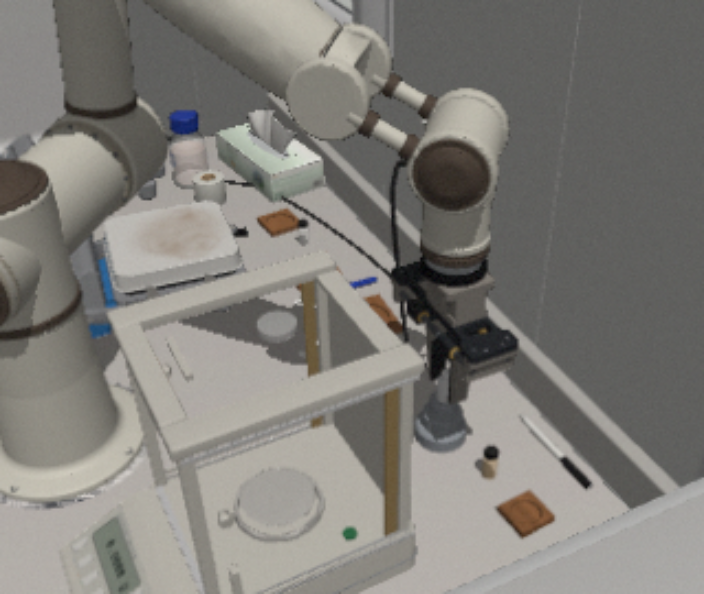

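The knob sits centred between the fingers and the forearm clears the shield. I'll grip and lift.

Request:
{"method": "play_rows", "body": {"commands": [{"dx":0,"dy":0,"dz":0,"wx":0,"wy":0,"wz":0,"hand":28},{"dx":0,"dy":0,"dz":0,"wx":0,"wy":0,"wz":0,"hand":22},{"dx":0,"dy":0,"dz":0,"wx":0,"wy":0,"wz":0,"hand":16},{"dx":0,"dy":0,"dz":0,"wx":0,"wy":0,"wz":0,"hand":12},{"dx":0,"dy":0,"dz":0,"wx":0,"wy":0,"wz":0,"hand":12},{"dx":0,"dy":0,"dz":-0.1,"wx":0,"wy":0,"wz":0,"hand":12},{"dx":0,"dy":0,"dz":-0.4,"wx":0,"wy":0,"wz":0,"hand":12},{"dx":0,"dy":0,"dz":-0.8,"wx":0,"wy":0,"wz":0,"hand":12},{"dx":0,"dy":0,"dz":-0.8,"wx":0,"wy":0,"wz":0,"hand":12},{"dx":0,"dy":0,"dz":-0.4,"wx":0,"wy":0,"wz":0,"hand":12},{"dx":0,"dy":0,"dz":0,"wx":0,"wy":0,"wz":0,"hand":12}]}}

```text
time: 9.6
tool_pos: [445.7, -209.9, 142.4]
tool_rot: [0.001, -0.0, 1.0, -0.001]
contact_force: [-0.8, -0.1, -1.3]
grip_width: 0.23
gripper_force: 30.0
```

Request:
{"method": "play_rows", "body": {"commands": [{"dx":0,"dy":-0.4,"dz":0,"wx":0,"wy":0,"wz":0,"hand":12},{"dx":-0.17,"dy":-0.9,"dz":0,"wx":0,"wy":0,"wz":0,"hand":12},{"dx":-0.17,"dy":-1,"dz":0,"wx":0,"wy":0,"wz":0,"hand":12},{"dx":-0.17,"dy":-1,"dz":0,"wx":0,"wy":0,"wz":0,"hand":12},{"dx":-0.17,"dy":-1,"dz":0,"wx":0,"wy":0,"wz":0,"hand":12},{"dx":0,"dy":-1,"dz":0,"wx":0,"wy":0,"wz":0,"hand":12},{"dx":0,"dy":-0.7,"dz":0,"wx":0,"wy":0,"wz":0,"hand":12},{"dx":0,"dy":-0.3,"dz":0.4,"wx":0,"wy":0,"wz":0,"hand":12},{"dx":0,"dy":0,"dz":1,"wx":0,"wy":0,"wz":0,"hand":12},{"dx":0,"dy":0,"dz":0.8,"wx":0,"wy":0,"wz":0,"hand":12},{"dx":0,"dy":0,"dz":0.2,"wx":0,"wy":0,"wz":0,"hand":12},{"dx":0,"dy":0,"dz":0,"wx":0,"wy":0,"wz":0,"hand":12}]}}

```text
time: 10.8
tool_pos: [460.9, -365.4, 78.6]
tool_rot: [-0.001, -0.0, 1.0, 0.002]
contact_force: [-0.1, -0.1, -0.9]
grip_width: 0.233
gripper_force: 30.0
```

Run:
```python
from h import *
s,R=pose()
p=look("w4",["seat_knob","vial_b"]); wfit(p,"weight_knob",s["tool_pos"][2]-12.5)
```

```text
t 10.8 tcp [ 460.9 -365.4   78.6] yaw_y 90.04 z [-0.0025  0.003  -1.    ] F [-0.1 -0.1 -0.9] gw 21.4 30.0 j [-0.876  0.334  1.672  0.     1.14  -2.447]
seat_knob 0.63 3344 [177, 237, 278, 347] [ 457.6 -368.8]
vial_b 0.78 1199 [194, 238, 401, 442] [ 466.3 -289.3]
weight_knob 0.78 [ 460.1 -364.4] res [ 0.1 -2.4  2.4]
```

View pics/w4.png

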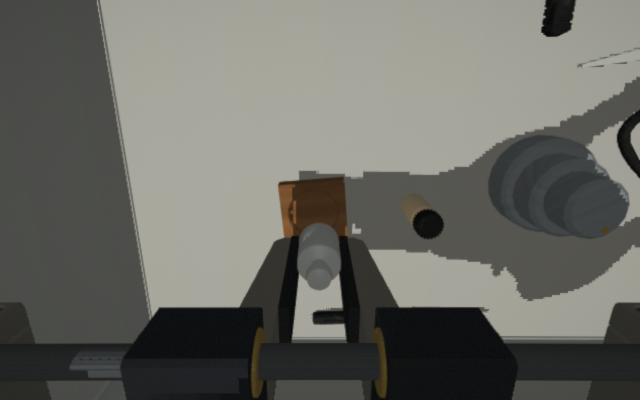

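Run:
```python
from h import *
p=optics.get_image("wrist")
a=onz(p,(183,280),10);b=onz(p,(178,345.5),10)
n=(b-a)/np.linalg.norm(b-a); c=(a+b)/2+23.5*np.array([n[1],-n[0]])
print(a,b,np.linalg.norm(b-a),c, (a+b)/2-23.5*np.array([n[1],-n[0]]))
```

```text
[ 444.16469683 -394.5452286 ] [ 440.39194434 -347.49356569] 47.20267624081316 [ 465.70313813 -369.14112052] [ 418.85350305 -372.89767377]
```

Request:
{"method": "play_rows", "body": {"commands": [{"dx":-0.12,"dy":-0.1,"dz":0.5,"wx":0,"wy":0,"wz":0,"hand":12},{"dx":0,"dy":0,"dz":0.8,"wx":0,"wy":0,"wz":0,"hand":12},{"dx":0,"dy":0,"dz":0.6,"wx":0,"wy":0,"wz":0,"hand":12},{"dx":0,"dy":0,"dz":0.3,"wx":0,"wy":0,"wz":0,"hand":12},{"dx":0,"dy":0,"dz":0.08,"wx":0,"wy":0,"wz":0,"hand":12},{"dx":0,"dy":0,"dz":0.04,"wx":0,"wy":0,"wz":0,"hand":12},{"dx":0,"dy":0,"dz":0,"wx":0,"wy":0,"wz":0,"hand":12},{"dx":0,"dy":0,"dz":0,"wx":0,"wy":0,"wz":0,"hand":12}]}}

```text
time: 11.85
tool_pos: [465.3, -369.7, 23.4]
tool_rot: [0.0, -0.0, 1.0, -0.001]
contact_force: [-0.6, 0.2, -1.1]
grip_width: 0.231
gripper_force: 30.0
```

Run:
```python
from h import *
s,R=pose()
p=look("w5",["seat_knob"])
cv2.imwrite("pics/w5c.png",cv2.resize(p["image"][120:320,220:440],None,fx=3,fy=3))
```

```text
t 11.85 tcp [ 465.3 -369.7   23.4] yaw_y 90.04 z [ 0.001  -0.0012 -1.    ] F [-0.6  0.2 -1.1] gw 21.2 30.0 j [-0.875  0.423  1.679  0.     1.038 -2.446]
seat_knob 0.88 3127 [192, 277, 275, 361] [ 449.  -368.6]
```

View pics/w5c.png

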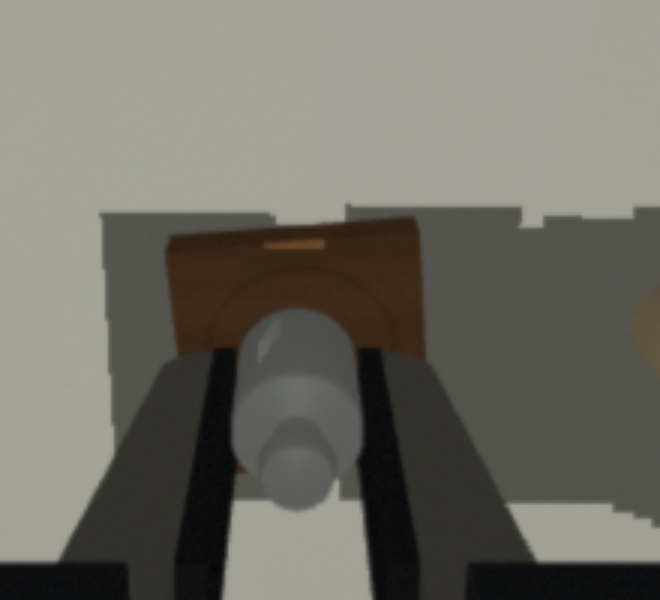

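Run:
```python
from h import *
p=optics.get_image("wrist")
print(onz(p,(120+267/3,220+300/3),10)+[17.5,0], onz(p,(120+309/3,220+296/3),10.7)+[11,0])
print(onz(p,(120+236/3,220+168/3),10),onz(p,(120+218/3,220+417/3),10))
```

```text
[ 463.34983099 -368.11241097] [ 464.9828617 -368.8526572]
[ 439.79875561 -392.52046213] [ 436.28111201 -346.62593689]
```

Request:
{"method": "play_rows", "body": {"commands": [{"dx":0.05,"dy":0.03,"dz":0.08,"wx":0,"wy":0,"wz":0,"hand":12},{"dx":0,"dy":0,"dz":0.06,"wx":0,"wy":0,"wz":0,"hand":12},{"dx":0,"dy":0,"dz":0.04,"wx":0,"wy":0,"wz":0,"hand":12},{"dx":0,"dy":0,"dz":0.02,"wx":0,"wy":0,"wz":0,"hand":12},{"dx":0,"dy":0,"dz":0,"wx":0,"wy":0,"wz":0,"hand":12}]}}

```text
time: 12.5
tool_pos: [463.6, -368.4, 17.5]
tool_rot: [-0.0, -0.0, 1.0, 0.0]
contact_force: [-0.8, 0.2, -1.0]
grip_width: 0.232
gripper_force: 30.0
```

Run:
```python
from h import *
pose()
```

```text
t 12.5 tcp [ 463.6 -368.4   17.5] yaw_y 90.03 z [-0.e+00  1.e-04 -1.e+00] F [-0.8  0.2 -1. ] gw 21.4 30.0 j [-0.875  0.429  1.686  0.     1.028 -2.447]
```

Request:
{"method": "play_rows", "body": {"commands": [{"dx":0,"dy":0,"dz":0.02,"wx":0,"wy":0,"wz":0,"hand":12},{"dx":0,"dy":0,"dz":0,"wx":0,"wy":0,"wz":0,"hand":12}]}}

```text
time: 12.7
tool_pos: [463.7, -368.5, 17.4]
tool_rot: [0.0, -0.0, 1.0, -0.0]
contact_force: [-1.4, 0.7, 1.7]
grip_width: 0.234
gripper_force: 30.0
```

Request:
{"method": "play_rows", "body": {"commands": [{"dx":0,"dy":0,"dz":0.02,"wx":0,"wy":0,"wz":0,"hand":12},{"dx":0,"dy":0,"dz":0,"wx":0,"wy":0,"wz":0,"hand":12}]}}

```text
time: 12.9
tool_pos: [463.7, -368.6, 17.4]
tool_rot: [-0.0, -0.0, 1.0, -0.0]
contact_force: [-2.2, 1.3, 5.0]
grip_width: 0.231
gripper_force: 30.0
```

Request:
{"method": "play_rows", "body": {"commands": [{"dx":0,"dy":0,"dz":0,"wx":0,"wy":0,"wz":0,"hand":26},{"dx":0,"dy":0,"dz":0,"wx":0,"wy":0,"wz":0,"hand":32},{"dx":0,"dy":0,"dz":0,"wx":0,"wy":0,"wz":0,"hand":40},{"dx":0,"dy":0,"dz":0,"wx":0,"wy":0,"wz":0,"hand":44},{"dx":0,"dy":0,"dz":0,"wx":0,"wy":0,"wz":0,"hand":44},{"dx":0,"dy":0,"dz":-0.3,"wx":0,"wy":0,"wz":0,"hand":44},{"dx":0,"dy":0,"dz":-0.8,"wx":0,"wy":0,"wz":0,"hand":44},{"dx":0,"dy":0,"dz":-1,"wx":0,"wy":0,"wz":0,"hand":44},{"dx":0,"dy":0,"dz":-1,"wx":0,"wy":0,"wz":0,"hand":55},{"dx":0,"dy":0,"dz":-1,"wx":0,"wy":0,"wz":0,"hand":60},{"dx":0.1,"dy":0.5,"dz":-0.4,"wx":0,"wy":0,"wz":0,"hand":60}]}}

```text
time: 14.0
tool_pos: [462.4, -358.3, 133.0]
tool_rot: [0.002, 0.0, 1.0, -0.003]
contact_force: [0.4, 0.2, -0.0]
grip_width: 0.656
gripper_force: 0.0
```

Request:
{"method": "play_rows", "body": {"commands": [{"dx":0.12,"dy":1,"dz":0,"wx":0,"wy":0,"wz":0,"hand":60},{"dx":0.12,"dy":1,"dz":0,"wx":0,"wy":0,"wz":0,"hand":60},{"dx":0.12,"dy":1,"dz":0,"wx":0,"wy":0,"wz":0,"hand":60},{"dx":0.12,"dy":1,"dz":0,"wx":0,"wy":0,"wz":0,"hand":60},{"dx":0.12,"dy":1,"dz":0,"wx":0,"wy":0,"wz":0,"hand":60},{"dx":0.12,"dy":0.6,"dz":0,"wx":0,"wy":0,"wz":0,"hand":60},{"dx":0,"dy":0.26,"dz":0,"wx":0,"wy":0,"wz":0,"hand":60},{"dx":0,"dy":0,"dz":0,"wx":0,"wy":0,"wz":0,"hand":60}]}}

```text
time: 14.8
tool_pos: [443.2, -209.4, 129.4]
tool_rot: [0.0, -0.001, 1.0, -0.0]
contact_force: [0.2, -0.8, -0.5]
grip_width: 0.652
gripper_force: 0.0
```

Run:
```python
from h import *
pose()
p=optics.get_image("wrist"); cv2.imwrite("pics/w6.png",p["image"])
for k,z in zip(NAMES[:4],(5,44,22,0)): wfit(p,k,z)
```

```text
t 14.8 tcp [ 443.2 -209.4  129.4] yaw_y 90.08 z [ 5.e-04 -6.e-04 -1.e+00] F [ 0.2 -0.8 -0.5] gw 59.9 0.0 j [-0.688  0.022  1.919 -0.     1.2   -2.26 ]
weight_knob 0.98 [ 464.3 -365.9] res [ 0.2 -2.9  3.4]
weight_small 0.61 [ 443.4 -209.8] res [ 0. -0.  0.]
weight_medium 0.67 [ 444.  -208.8] res [ 0.  -0.2  0.2]
weight_large 0.63 [ 441.3 -208. ] res [-0.   0.1 -0.1]
```

View pics/w6.png

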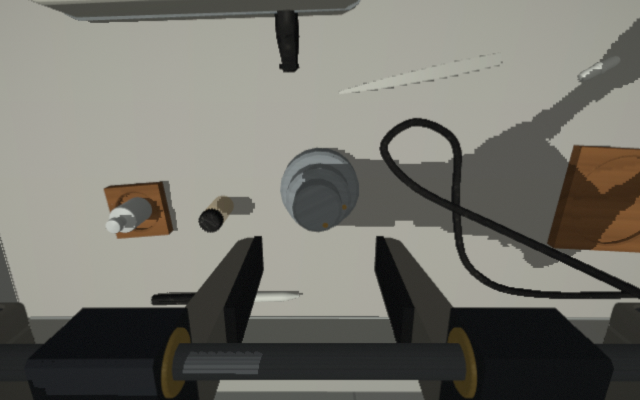

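The knob weight stands in its well, and the small disc is centred at (443,−210). I'll descend on it and grip.

Request:
{"method": "play_rows", "body": {"commands": [{"dx":0,"dy":-0.01,"dz":0.8,"wx":0,"wy":0,"wz":0,"hand":60},{"dx":0,"dy":0,"dz":1,"wx":0,"wy":0,"wz":0,"hand":60},{"dx":0,"dy":0,"dz":0.8,"wx":0,"wy":0,"wz":0,"hand":60},{"dx":0,"dy":0,"dz":0.4,"wx":0,"wy":0,"wz":0,"hand":56},{"dx":0,"dy":0,"dz":0.1,"wx":0,"wy":0,"wz":0,"hand":50},{"dx":0,"dy":0,"dz":0,"wx":0,"wy":0,"wz":0,"hand":44},{"dx":0,"dy":0,"dz":0,"wx":0,"wy":0,"wz":0,"hand":38},{"dx":0,"dy":0,"dz":0,"wx":0,"wy":0,"wz":0,"hand":34},{"dx":0,"dy":0,"dz":0,"wx":0,"wy":0,"wz":0,"hand":26},{"dx":0,"dy":0,"dz":0,"wx":0,"wy":0,"wz":0,"hand":26},{"dx":0,"dy":0,"dz":0,"wx":0,"wy":0,"wz":0,"hand":26}]}}

```text
time: 16.15
tool_pos: [443.8, -210.4, 52.7]
tool_rot: [0.001, -0.0, 1.0, -0.001]
contact_force: [-0.3, -0.4, 5.4]
grip_width: 0.38
gripper_force: 30.0
```

Request:
{"method": "play_rows", "body": {"commands": [{"dx":0,"dy":0,"dz":-0.1,"wx":0,"wy":0,"wz":0,"hand":26},{"dx":0,"dy":0,"dz":-0.2,"wx":0,"wy":0,"wz":0,"hand":26},{"dx":0,"dy":0,"dz":-0.5,"wx":0,"wy":0,"wz":0,"hand":26},{"dx":0,"dy":0,"dz":-0.8,"wx":0,"wy":0,"wz":0,"hand":26},{"dx":0,"dy":0,"dz":-0.8,"wx":0,"wy":0,"wz":0,"hand":26},{"dx":0,"dy":0,"dz":-0.3,"wx":0,"wy":0,"wz":0,"hand":26},{"dx":0,"dy":0,"dz":0,"wx":0,"wy":0,"wz":0,"hand":26}]}}

```text
time: 16.85
tool_pos: [443.8, -210.3, 120.6]
tool_rot: [0.001, -0.0, 1.0, -0.001]
contact_force: [-0.7, -0.2, -1.6]
grip_width: 0.379
gripper_force: 30.0
```

Run:
```python
from h import *
s,R=pose()
p=optics.get_image("wrist"); cv2.imwrite("pics/w7.png",p["image"])
wfit(p,"weight_small",s["tool_pos"][2]-8);wfit(p,"weight_medium",22);wfit(p,"weight_large",0)
```

```text
t 16.85 tcp [ 443.8 -210.3  120.6] yaw_y 90.04 z [ 0.0023 -0.0019 -1.    ] F [-0.7 -0.2 -1.6] gw 34.9 30.0 j [-0.689  0.034  1.926  0.     1.179 -2.261]
weight_small 0.75 [ 442.9 -209.4] res [ 0.  -0.4  0.4]
weight_medium 0.6 [ 443.6 -208.7] res [-0.   0.2 -0.2]
weight_large 0.98 [ 442.3 -207.9] res [-0.   0.4 -0.4]
```

View pics/w7.png

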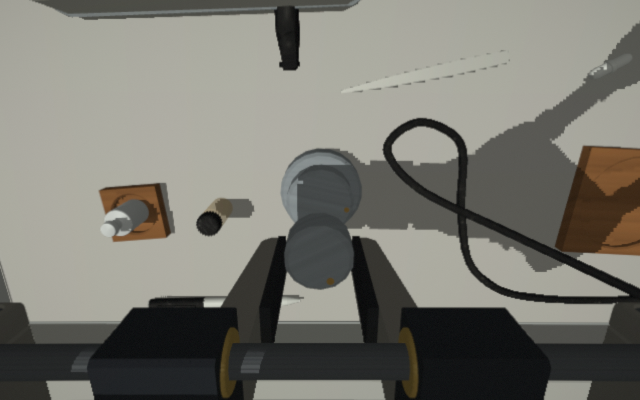

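The small disc is lifted and the medium disc stayed in place. I'll carry it to seat_small.

Request:
{"method": "play_rows", "body": {"commands": [{"dx":0,"dy":0.5,"dz":0,"wx":0,"wy":0,"wz":0,"hand":26},{"dx":0,"dy":1,"dz":0,"wx":0,"wy":0,"wz":0,"hand":26},{"dx":0,"dy":1,"dz":0,"wx":0,"wy":0,"wz":0,"hand":26},{"dx":0,"dy":1,"dz":0,"wx":0,"wy":0,"wz":0,"hand":26},{"dx":0,"dy":1,"dz":0,"wx":0,"wy":0,"wz":0,"hand":26},{"dx":0,"dy":1,"dz":0,"wx":0,"wy":0,"wz":0,"hand":26},{"dx":0,"dy":1,"dz":0,"wx":0,"wy":0,"wz":0,"hand":26},{"dx":0,"dy":1,"dz":0,"wx":0,"wy":0,"wz":0,"hand":26},{"dx":0,"dy":1,"dz":0,"wx":0,"wy":0,"wz":0,"hand":26},{"dx":0,"dy":1,"dz":0,"wx":0,"wy":0,"wz":0,"hand":26},{"dx":0,"dy":1,"dz":0,"wx":0,"wy":0,"wz":0,"hand":26},{"dx":0,"dy":1,"dz":0,"wx":0,"wy":0,"wz":0,"hand":26}]}}

```text
time: 18.25
tool_pos: [441.8, 79.5, 118.5]
tool_rot: [-0.001, -0.0, 1.0, 0.0]
contact_force: [-0.2, 0.4, -1.5]
grip_width: 0.378
gripper_force: 30.0
```

Request:
{"method": "play_rows", "body": {"commands": [{"dx":0,"dy":1,"dz":0,"wx":0,"wy":0,"wz":0,"hand":26},{"dx":0,"dy":1,"dz":0,"wx":0,"wy":0,"wz":0,"hand":26},{"dx":0,"dy":1,"dz":0,"wx":0,"wy":0,"wz":0,"hand":26},{"dx":0,"dy":1,"dz":0,"wx":0,"wy":0,"wz":0,"hand":26},{"dx":0,"dy":1,"dz":0,"wx":0,"wy":0,"wz":0,"hand":26},{"dx":0,"dy":1,"dz":0,"wx":0,"wy":0,"wz":0,"hand":26},{"dx":0,"dy":1,"dz":0,"wx":0,"wy":0,"wz":0,"hand":26},{"dx":0,"dy":1,"dz":0,"wx":0,"wy":0,"wz":0,"hand":26},{"dx":0,"dy":1,"dz":0,"wx":0,"wy":0,"wz":0,"hand":26},{"dx":0,"dy":1,"dz":0,"wx":0,"wy":0,"wz":0,"hand":26},{"dx":0,"dy":1,"dz":0,"wx":0,"wy":0,"wz":0,"hand":26},{"dx":0,"dy":0.7,"dz":0,"wx":0,"wy":0,"wz":0,"hand":26}]}}

```text
time: 19.45
tool_pos: [441.1, 372.0, 118.3]
tool_rot: [-0.001, -0.001, 1.0, -0.0]
contact_force: [0.4, -0.3, -1.0]
grip_width: 0.38
gripper_force: 30.0
```

Request:
{"method": "play_rows", "body": {"commands": [{"dx":0,"dy":0.3,"dz":0,"wx":0,"wy":0,"wz":0,"hand":26},{"dx":0,"dy":0,"dz":1,"wx":0,"wy":0,"wz":0,"hand":26},{"dx":0,"dy":0,"dz":0.8,"wx":0,"wy":0,"wz":0,"hand":26},{"dx":0,"dy":0,"dz":0.2,"wx":0,"wy":0,"wz":0,"hand":26},{"dx":0,"dy":0,"dz":0,"wx":0,"wy":0,"wz":0,"hand":26}]}}

```text
time: 19.95
tool_pos: [441.6, 377.1, 68.0]
tool_rot: [-0.001, -0.0, 1.0, -0.001]
contact_force: [-0.3, 0.5, -1.4]
grip_width: 0.375
gripper_force: 30.0
```

```bash
cat >> h.py <<'E'
def seat(p,name,w):
    """seat centre from the two near (-x) top corners of its mask; also its yaw and the measured edge length"""
    m=finder.masks_of(name,p)[0]["region"].astype(np.uint8)
    c=max(cv2.findContours(m,cv2.RETR_EXTERNAL,cv2.CHAIN_APPROX_NONE)[0],key=cv2.contourArea)[:,0,:]
    X=np.array([onz(p,(v,u),10) for u,v in c])
    # left corner: min (x+y), right corner: min (x-y) in world, i.e. near -x
    a=X[np.argmin(X[:,0]+X[:,1])];b=X[np.argmin(X[:,0]-X[:,1])]
    n=(b-a)/np.linalg.norm(b-a)
    print(name,"len",np.linalg.norm(b-a).round(1),"of",w,"yaw",np.degrees(np.arctan2(-n[0],n[1])).round(1),"centre",((a+b)/2+w/2*np.array([n[1],-n[0]])).round(1))
E
python3 - <<'E'
from h import *
s,R=pose()
p=optics.get_image("wrist"); cv2.imwrite("pics/w8.png",p["image"])
wfit(p,"weight_small",s["tool_pos"][2]-8.7)
seat(p,"seat_small",62)
E
```

```text
t 19.95 tcp [441.6 377.1  68. ] yaw_y 90.02 z [-0.0025 -0.0014 -1.    ] F [-0.3  0.5 -1.4] gw 34.5 30.0 j [ 0.499  0.33   1.7   -0.     1.115 -1.072]
weight_small 0.79 [440.4 378. ] res [ 0.  -0.3  0.3]
seat_small len 61.7 of 62 yaw 5.8 centre [444.8 378.7]
```

View pics/w8.png

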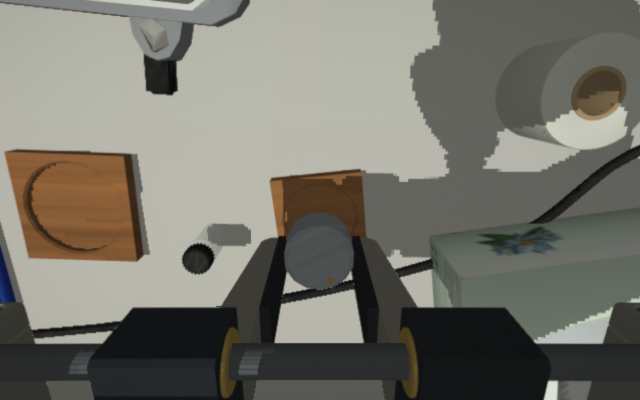

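The small disc hangs over its seat and the near well rim shows at row ~180. A tissue box begins at about (240,432), close on the +y side, so I'll measure it before going lower.

Run:
```python
from h import *
p=optics.get_image("wrist"); q=optics.get_image("top")
cv2.imwrite("pics/t8.png",cv2.resize(q["image"][130:250,30:270],None,fx=3.3,fy=3.3,interpolation=cv2.INTER_CUBIC))
print(onz(p,(240,432),0),onz(p,(240,432),80))
for r,c in ((198,152),(200,151),(196,150)): 
    x=tri([ray(p,(240,432)),ray(q,(r,c))]); print(x.round(1),proj(p,x).round(),proj(q,x).round(1))
```

```text
[469.18362723 464.28355737] [432.59814909 436.01295056]
[443.9 442.4  53.7] [239. 427.] [197.9 150.9]
[437.8 438.5  67.6] [239. 429.] [199.9 150.3]
[449.5 449.2  43. ] [240. 432.] [196. 150.]
```

View pics/t8.png

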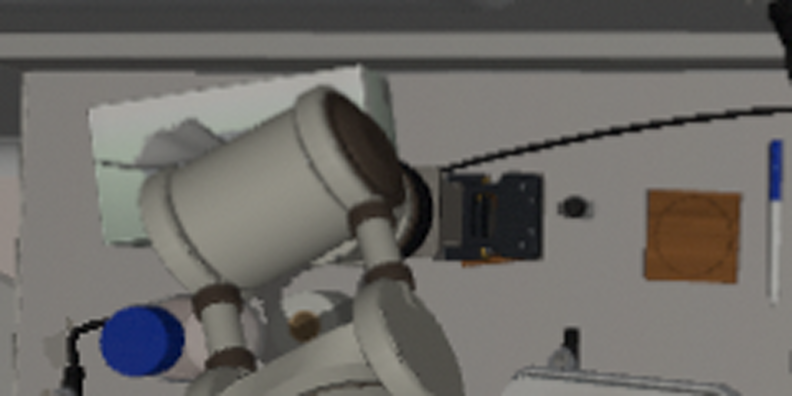

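Run:
```python
from h import *
p=optics.get_image("wrist"); q=optics.get_image("top")
b=onz(p,(240,432),0); print(b,proj(q,(*b,0)))
for z in (40,60,80,100,120): print(z,proj(p,(*b,z)).round(),proj(q,(*b,z)).round(1))
```

```text
[469.2158681  464.33475621] [189.87663167 150.87612938]
40 [266. 451.] [188.9 145.2]
60 [283. 464.] [188.4 142.1]
80 [303. 478.] [187.8 139. ]
100 [327. 496.] [187.2 135.8]
120 [358. 519.] [186.7 132.5]
```

Run:
```python
import cv2
a=cv2.imread("pics/w8.png")[180:400,400:640]; b=cv2.imread("pics/top0.png")[140:220,40:220]
a=cv2.resize(a,(480,440),interpolation=cv2.INTER_CUBIC)
b=cv2.resize(b,None,fx=4.4,fy=4.4,interpolation=cv2.INTER_CUBIC)
cv2.imwrite("pics/box.png",cv2.resize(cv2.vconcat([cv2.copyMakeBorder(a[:240],0,0,0,792-480,cv2.BORDER_CONSTANT),b]),None,fx=.98,fy=.98))
```

```text
(no output)
```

View pics/box.png

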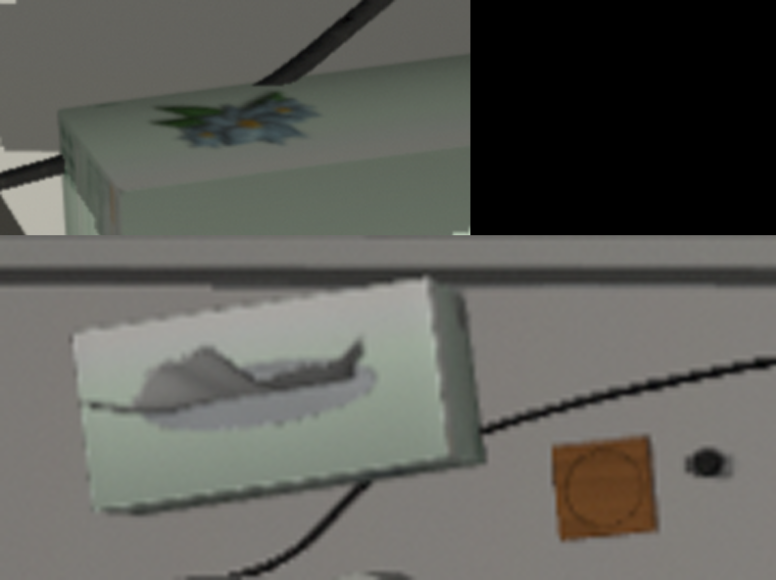

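The box is about 55 mm high with its corner at (469,464), so it's clear of both fingers and body. I'll lower the disc.

Request:
{"method": "play_rows", "body": {"commands": [{"dx":-0.12,"dy":0.03,"dz":0.5,"wx":0,"wy":0,"wz":0,"hand":26},{"dx":0,"dy":0,"dz":0.7,"wx":0,"wy":0,"wz":0,"hand":26},{"dx":0,"dy":0,"dz":0.5,"wx":0,"wy":0,"wz":0,"hand":26},{"dx":0,"dy":0,"dz":0.2,"wx":0,"wy":0,"wz":0,"hand":26},{"dx":0,"dy":0,"dz":0,"wx":0,"wy":0,"wz":0,"hand":26},{"dx":0,"dy":0,"dz":0,"wx":0,"wy":0,"wz":0,"hand":26}]}}

```text
time: 20.9
tool_pos: [446.0, 378.7, 21.9]
tool_rot: [0.0, -0.0, 1.0, 0.0]
contact_force: [0.2, -0.8, -1.3]
grip_width: 0.375
gripper_force: 30.0
```

Run:
```python
from h import *
s,R=pose()
p=optics.get_image("wrist"); cv2.imwrite("pics/w9.png",p["image"])
wfit(p,"weight_small",s["tool_pos"][2]-8.7)
seat(p,"seat_small",62)
```

```text
t 20.9 tcp [446.  378.7  21.9] yaw_y 90.04 z [ 5.e-04  3.e-04 -1.e+00] F [ 0.2 -0.8 -1.3] gw 34.5 30.0 j [ 0.498  0.406  1.706  0.     1.029 -1.074]
weight_small 0.85 [445.4 379.6] res [ 0.  -0.3  0.3]
seat_small len 59.7 of 62 yaw 6.5 centre [443.7 378.9]
```

Request:
{"method": "play_rows", "body": {"commands": [{"dx":0.04,"dy":-0.01,"dz":0.14,"wx":0,"wy":0,"wz":0,"hand":26},{"dx":0,"dy":0,"dz":0.08,"wx":0,"wy":0,"wz":0,"hand":26},{"dx":0,"dy":0,"dz":0.04,"wx":0,"wy":0,"wz":0,"hand":26},{"dx":0,"dy":0,"dz":0.02,"wx":0,"wy":0,"wz":0,"hand":26},{"dx":0,"dy":0,"dz":0.02,"wx":0,"wy":0,"wz":0,"hand":26},{"dx":0,"dy":0,"dz":0,"wx":0,"wy":0,"wz":0,"hand":26}]}}

```text
time: 21.65
tool_pos: [444.6, 378.3, 14.0]
tool_rot: [-0.0, -0.0, 1.0, -0.0]
contact_force: [-0.3, -0.0, -0.8]
grip_width: 0.38
gripper_force: 30.0
```

Request:
{"method": "play_rows", "body": {"commands": [{"dx":0,"dy":0,"dz":0.02,"wx":0,"wy":0,"wz":0,"hand":26},{"dx":0,"dy":0,"dz":0,"wx":0,"wy":0,"wz":0,"hand":26}]}}

```text
time: 21.85
tool_pos: [444.8, 378.4, 13.8]
tool_rot: [0.0, -0.0, 1.0, 0.0]
contact_force: [-0.3, 0.3, -1.0]
grip_width: 0.38
gripper_force: 30.0
```

Request:
{"method": "play_rows", "body": {"commands": [{"dx":0,"dy":0,"dz":0.02,"wx":0,"wy":0,"wz":0,"hand":26},{"dx":0,"dy":0,"dz":0,"wx":0,"wy":0,"wz":0,"hand":26}]}}

```text
time: 22.05
tool_pos: [444.8, 378.4, 13.7]
tool_rot: [0.0, -0.0, 1.0, -0.0]
contact_force: [-2.2, -1.3, 4.9]
grip_width: 0.38
gripper_force: 30.0
```

Request:
{"method": "play_rows", "body": {"commands": [{"dx":0,"dy":0,"dz":0.01,"wx":0,"wy":0,"wz":0,"hand":26},{"dx":0,"dy":0,"dz":0,"wx":0,"wy":0,"wz":0,"hand":26}]}}

```text
time: 22.25
tool_pos: [444.8, 378.4, 13.7]
tool_rot: [0.0, -0.0, 1.0, -0.0]
contact_force: [-3.9, -2.5, 7.3]
grip_width: 0.378
gripper_force: 30.0
```

Request:
{"method": "play_rows", "body": {"commands": [{"dx":0,"dy":0,"dz":0,"wx":0,"wy":0,"wz":0,"hand":40},{"dx":0,"dy":0,"dz":0,"wx":0,"wy":0,"wz":0,"hand":46},{"dx":0,"dy":0,"dz":0,"wx":0,"wy":0,"wz":0,"hand":54},{"dx":0,"dy":0,"dz":0,"wx":0,"wy":0,"wz":0,"hand":56},{"dx":0,"dy":0,"dz":0,"wx":0,"wy":0,"wz":0,"hand":56},{"dx":0,"dy":0,"dz":-0.3,"wx":0,"wy":0,"wz":0,"hand":56},{"dx":0,"dy":0,"dz":-0.8,"wx":0,"wy":0,"wz":0,"hand":56},{"dx":0,"dy":0,"dz":-1,"wx":0,"wy":0,"wz":0,"hand":60},{"dx":0,"dy":0,"dz":-1,"wx":0,"wy":0,"wz":0,"hand":60},{"dx":0,"dy":-0.5,"dz":-1,"wx":0,"wy":0,"wz":0,"hand":60}]}}

```text
time: 23.25
tool_pos: [444.8, 366.5, 117.1]
tool_rot: [0.0, -0.001, 1.0, 0.0]
contact_force: [0.4, -0.4, -0.7]
grip_width: 0.654
gripper_force: 0.0
```

Run:
```python
from h import *
s,R=pose()
p=optics.get_image("wrist"); cv2.imwrite("pics/w10.png",p["image"])
wfit(p,"weight_small",5); look(None,["seat_small","vial_a"],10)
seat(p,"seat_medium",77)
```

```text
t 23.25 tcp [444.8 366.5 117.1] yaw_y 90.1 z [ 1.e-03  9.e-04 -1.e+00] F [ 0.4 -0.4 -0.7] gw 60.1 0.0 j [ 0.48   0.253  1.688  0.     1.199 -1.093]
weight_small 0.88 [444.1 379.5] res [-0.   0.3 -0.3]
seat_small 0.59 3660 [147, 226, 291, 370] [442.2 378. ]
vial_a 0.55 831 [194, 231, 220, 253] [466.1 297.6]
seat_medium len 78.4 of 77 yaw -0.4 centre [437.5 211.1]
```

View pics/w10.png

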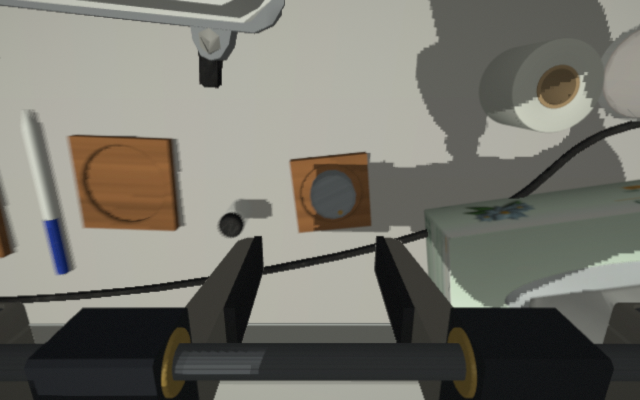

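The small disc sits in its well at about (195,333), and both vials are upright. That was my last picture view, so the rest goes by measured numbers. Next is the medium disc.

Request:
{"method": "play_rows", "body": {"commands": [{"dx":0,"dy":-1,"dz":0,"wx":0,"wy":0,"wz":0,"hand":75},{"dx":0,"dy":-1,"dz":0,"wx":0,"wy":0,"wz":0,"hand":75},{"dx":0,"dy":-1,"dz":0,"wx":0,"wy":0,"wz":0,"hand":75},{"dx":0,"dy":-1,"dz":0,"wx":0,"wy":0,"wz":0,"hand":75},{"dx":0,"dy":-1,"dz":0,"wx":0,"wy":0,"wz":0,"hand":75},{"dx":0,"dy":-1,"dz":0,"wx":0,"wy":0,"wz":0,"hand":75},{"dx":0,"dy":-1,"dz":0,"wx":0,"wy":0,"wz":0,"hand":75},{"dx":0,"dy":-1,"dz":0,"wx":0,"wy":0,"wz":0,"hand":75},{"dx":0,"dy":-1,"dz":0,"wx":0,"wy":0,"wz":0,"hand":75},{"dx":0,"dy":-1,"dz":0,"wx":0,"wy":0,"wz":0,"hand":75},{"dx":0,"dy":-1,"dz":0,"wx":0,"wy":0,"wz":0,"hand":75},{"dx":0,"dy":-1,"dz":0,"wx":0,"wy":0,"wz":0,"hand":75}]}}

```text
time: 24.75
tool_pos: [443.8, 65.2, 114.0]
tool_rot: [-0.001, -0.0, 1.0, 0.0]
contact_force: [-0.3, 1.4, 0.3]
grip_width: 0.814
gripper_force: 0.0
```

Request:
{"method": "play_rows", "body": {"commands": [{"dx":0,"dy":-1,"dz":0,"wx":0,"wy":0,"wz":0,"hand":75},{"dx":0,"dy":-1,"dz":0,"wx":0,"wy":0,"wz":0,"hand":75},{"dx":0,"dy":-1,"dz":0,"wx":0,"wy":0,"wz":0,"hand":75},{"dx":0,"dy":-1,"dz":0,"wx":0,"wy":0,"wz":0,"hand":75},{"dx":0,"dy":-1,"dz":0,"wx":0,"wy":0,"wz":0,"hand":75},{"dx":0,"dy":-1,"dz":0,"wx":0,"wy":0,"wz":0,"hand":75},{"dx":0,"dy":-1,"dz":0,"wx":0,"wy":0,"wz":0,"hand":75},{"dx":0,"dy":-1,"dz":0,"wx":0,"wy":0,"wz":0,"hand":75},{"dx":0,"dy":-1,"dz":0,"wx":0,"wy":0,"wz":0,"hand":75},{"dx":0,"dy":-1,"dz":0,"wx":0,"wy":0,"wz":0,"hand":75},{"dx":0,"dy":-0.6,"dz":0,"wx":0,"wy":0,"wz":0,"hand":75},{"dx":0,"dy":-0.3,"dz":0,"wx":0,"wy":0,"wz":0,"hand":75}]}}

```text
time: 25.95
tool_pos: [444.6, -207.3, 114.4]
tool_rot: [-0.001, 0.0, 1.0, 0.001]
contact_force: [0.3, 0.2, 0.2]
grip_width: 0.816
gripper_force: 0.0
```

Request:
{"method": "play_rows", "body": {"commands": [{"dx":0,"dy":0,"dz":0,"wx":0,"wy":0,"wz":0,"hand":75}]}}

```text
time: 26.05
tool_pos: [444.8, -206.7, 114.8]
tool_rot: [-0.0, 0.0, 1.0, 0.0]
contact_force: [0.1, 0.2, -0.2]
grip_width: 0.82
gripper_force: 0.0
```

Run:
```python
from h import *
s,R=pose()
p=optics.get_image("wrist")
wfit(p,"weight_medium",22);wfit(p,"weight_large",0);wfit(p,"weight_knob",5); look(None,["vial_b","seat_knob"])
```

```text
t 26.05 tcp [ 444.8 -206.7  114.8] yaw_y 89.99 z [-9.e-04  1.e-03 -1.e+00] F [ 0.1  0.2 -0.2] gw 75.4 0.0 j [-0.682  0.043  1.928  0.     1.171 -2.253]
weight_medium 0.83 [ 443.1 -208.6] res [-0.   0.4 -0.4]
weight_large 0.77 [ 442.  -207.6] res [-0.   0.1 -0.1]
weight_knob 0.83 [ 463.3 -366.1] res [ 0.1 -2.4  2.7]
vial_b 0.91 962 [199, 237, 187, 224] [ 466.1 -299.9]
seat_knob 0.88 2436 [183, 244, 88, 161] [ 460.3 -363.1]
```

Request:
{"method": "play_rows", "body": {"commands": [{"dx":0.04,"dy":-0.08,"dz":0.8,"wx":0,"wy":0,"wz":0,"hand":75},{"dx":0,"dy":0,"dz":1,"wx":0,"wy":0,"wz":0,"hand":75},{"dx":0,"dy":0,"dz":0.9,"wx":0,"wy":0,"wz":0,"hand":75},{"dx":0,"dy":0,"dz":0.5,"wx":0,"wy":0,"wz":0,"hand":72},{"dx":0,"dy":0,"dz":0.17,"wx":0,"wy":0,"wz":0,"hand":66},{"dx":0,"dy":0,"dz":0,"wx":0,"wy":0,"wz":0,"hand":60},{"dx":0,"dy":0,"dz":0,"wx":0,"wy":0,"wz":0,"hand":54},{"dx":0,"dy":0,"dz":0,"wx":0,"wy":0,"wz":0,"hand":50},{"dx":0,"dy":0,"dz":0,"wx":0,"wy":0,"wz":0,"hand":41},{"dx":0,"dy":0,"dz":0,"wx":0,"wy":0,"wz":0,"hand":41},{"dx":0,"dy":0,"dz":0,"wx":0,"wy":0,"wz":0,"hand":41}]}}

```text
time: 27.5
tool_pos: [444.9, -209.5, 32.2]
tool_rot: [0.001, -0.0, 1.0, -0.001]
contact_force: [-0.4, 0.5, 5.7]
grip_width: 0.539
gripper_force: 30.0
```

Request:
{"method": "play_rows", "body": {"commands": [{"dx":0,"dy":0,"dz":-0.1,"wx":0,"wy":0,"wz":0,"hand":41},{"dx":0,"dy":0,"dz":-0.2,"wx":0,"wy":0,"wz":0,"hand":41},{"dx":0,"dy":0,"dz":-0.5,"wx":0,"wy":0,"wz":0,"hand":41},{"dx":0,"dy":0,"dz":-0.8,"wx":0,"wy":0,"wz":0,"hand":41},{"dx":0,"dy":0,"dz":-0.8,"wx":0,"wy":0,"wz":0,"hand":41},{"dx":0,"dy":0,"dz":-0.6,"wx":0,"wy":0,"wz":0,"hand":41},{"dx":0,"dy":0,"dz":0,"wx":0,"wy":0,"wz":0,"hand":41}]}}

```text
time: 28.2
tool_pos: [445.5, -209.8, 108.9]
tool_rot: [0.002, -0.0, 1.0, -0.002]
contact_force: [0.6, -0.0, -3.4]
grip_width: 0.542
gripper_force: 30.0
```

Run:
```python
from h import *
s,R=pose()
p=optics.get_image("wrist")
wfit(p,"weight_medium",s["tool_pos"][2]-8.5);wfit(p,"weight_large",0)
```

```text
t 28.2 tcp [ 445.5 -209.8  108.9] yaw_y 90.04 z [ 0.004  -0.0032 -1.    ] F [ 0.6 -0.  -3.4] gw 49.8 30.0 j [-0.686  0.051  1.933  0.     1.152 -2.258]
weight_medium 0.82 [ 443.7 -208.9] res [ 0.1 -1.2  1.1]
weight_large 0.64 [ 441.4 -207.6] res [ 0.  -0.3  0.3]
```

Request:
{"method": "play_rows", "body": {"commands": [{"dx":0,"dy":0.5,"dz":0,"wx":0,"wy":0,"wz":0,"hand":41},{"dx":0,"dy":1,"dz":0,"wx":0,"wy":0,"wz":0,"hand":41},{"dx":0,"dy":1,"dz":0,"wx":0,"wy":0,"wz":0,"hand":41},{"dx":0,"dy":1,"dz":0,"wx":0,"wy":0,"wz":0,"hand":41},{"dx":0,"dy":1,"dz":0,"wx":0,"wy":0,"wz":0,"hand":41},{"dx":0,"dy":1,"dz":0,"wx":0,"wy":0,"wz":0,"hand":41},{"dx":0,"dy":1,"dz":0,"wx":0,"wy":0,"wz":0,"hand":41},{"dx":0,"dy":1,"dz":0,"wx":0,"wy":0,"wz":0,"hand":41},{"dx":0,"dy":1,"dz":0,"wx":0,"wy":0,"wz":0,"hand":41},{"dx":0,"dy":1,"dz":0,"wx":0,"wy":0,"wz":0,"hand":41},{"dx":0.1,"dy":1,"dz":0,"wx":0,"wy":0,"wz":0,"hand":41},{"dx":0.1,"dy":1,"dz":0,"wx":0,"wy":0,"wz":0,"hand":41}]}}

```text
time: 29.55
tool_pos: [437.4, 80.6, 105.1]
tool_rot: [-0.001, -0.0, 1.0, 0.0]
contact_force: [-0.4, 0.5, -3.5]
grip_width: 0.543
gripper_force: 30.0
```

Request:
{"method": "play_rows", "body": {"commands": [{"dx":0.1,"dy":1,"dz":0,"wx":0,"wy":0,"wz":0,"hand":41},{"dx":0,"dy":1,"dz":0,"wx":0,"wy":0,"wz":0,"hand":41},{"dx":0,"dy":1,"dz":0,"wx":0,"wy":0,"wz":0,"hand":41},{"dx":0,"dy":1,"dz":0,"wx":0,"wy":0,"wz":0,"hand":41},{"dx":0,"dy":0.8,"dz":0,"wx":0,"wy":0,"wz":0,"hand":41},{"dx":0,"dy":0.4,"dz":0.3,"wx":0,"wy":0,"wz":0,"hand":41},{"dx":0,"dy":0.1,"dz":0.9,"wx":0,"wy":0,"wz":0,"hand":41},{"dx":0,"dy":0,"dz":0.6,"wx":0,"wy":0,"wz":0,"hand":41},{"dx":0,"dy":0,"dz":0.2,"wx":0,"wy":0,"wz":0,"hand":41},{"dx":0,"dy":0,"dz":0,"wx":0,"wy":0,"wz":0,"hand":41}]}}

```text
time: 30.55
tool_pos: [434.9, 210.9, 54.8]
tool_rot: [-0.002, -0.0, 1.0, -0.0]
contact_force: [0.1, -0.3, -3.4]
grip_width: 0.543
gripper_force: 30.0
```

Run:
```python
from h import *
s,R=pose()
p=optics.get_image("wrist")
wfit(p,"weight_medium",s["tool_pos"][2]-10)
seat(p,"seat_medium",77)
seat(p,"seat_large",92)
```

```text
t 30.55 tcp [434.9 210.9  54.8] yaw_y 90.02 z [-3.1e-03 -7.0e-04 -1.0e+00] F [ 0.1 -0.3 -3.4] gw 49.9 30.0 j [ 0.201  0.119  1.983 -0.     1.043 -1.37 ]
weight_medium 0.94 [433.6 211.8] res [ 0.1 -0.7  0.7]
seat_medium len 75.8 of 77 yaw -1.9 centre [437.6 209.3]
seat_large len 93.7 of 92 yaw -1.9 centre [453.4  54.8]
```

Request:
{"method": "play_rows", "body": {"commands": [{"dx":-0.1,"dy":-0.05,"dz":0.4,"wx":0,"wy":0,"wz":0,"hand":41},{"dx":0,"dy":0,"dz":0.6,"wx":0,"wy":0,"wz":0,"hand":41},{"dx":0,"dy":0,"dz":0.3,"wx":0,"wy":0,"wz":0,"hand":41},{"dx":0,"dy":0,"dz":0,"wx":0,"wy":0,"wz":0,"hand":41},{"dx":0,"dy":0,"dz":0,"wx":0,"wy":0,"wz":0,"hand":41}]}}

```text
time: 31.25
tool_pos: [438.9, 210.0, 23.7]
tool_rot: [0.0, -0.0, 1.0, 0.0]
contact_force: [-0.4, -0.4, -2.6]
grip_width: 0.537
gripper_force: 30.0
```

Run:
```python
from h import *
s,R=pose()
p=optics.get_image("wrist")
wfit(p,"weight_medium",s["tool_pos"][2]-10)
seat(p,"seat_medium",77)
```

```text
t 31.25 tcp [438.9 210.   23.7] yaw_y 90.03 z [ 0.  0. -1.] F [-0.4 -0.4 -2.6] gw 49.4 30.0 j [ 0.197  0.181  1.988 -0.     0.973 -1.374]
weight_medium 0.82 [437.5 210.7] res [ 0.  -0.2  0.2]
seat_medium len 76.0 of 77 yaw -2.5 centre [436.9 209.3]
```

Aligned within about 1.5 mm. I'll lower it slowly.

Request:
{"method": "play_rows", "body": {"commands": [{"dx":0,"dy":-0.03,"dz":0.14,"wx":0,"wy":0,"wz":0,"hand":41},{"dx":0,"dy":0,"dz":0.08,"wx":0,"wy":0,"wz":0,"hand":41},{"dx":0,"dy":0,"dz":0.04,"wx":0,"wy":0,"wz":0,"hand":41},{"dx":0,"dy":0,"dz":0.02,"wx":0,"wy":0,"wz":0,"hand":41},{"dx":0,"dy":0,"dz":0,"wx":0,"wy":0,"wz":0,"hand":41},{"dx":0,"dy":0,"dz":0,"wx":0,"wy":0,"wz":0,"hand":41}]}}

```text
time: 32.0
tool_pos: [438.8, 209.3, 16.6]
tool_rot: [0.0, -0.0, 1.0, 0.0]
contact_force: [-0.2, -0.0, -2.7]
grip_width: 0.541
gripper_force: 30.0
```

Request:
{"method": "play_rows", "body": {"commands": [{"dx":0,"dy":0,"dz":0.02,"wx":0,"wy":0,"wz":0,"hand":41},{"dx":0,"dy":0,"dz":0,"wx":0,"wy":0,"wz":0,"hand":41}]}}

```text
time: 32.2
tool_pos: [438.8, 209.3, 16.1]
tool_rot: [0.0, -0.0, 1.0, -0.0]
contact_force: [0.1, -0.4, -3.2]
grip_width: 0.543
gripper_force: 30.0
```

Request:
{"method": "play_rows", "body": {"commands": [{"dx":0,"dy":0,"dz":0.02,"wx":0,"wy":0,"wz":0,"hand":41},{"dx":0,"dy":0,"dz":0,"wx":0,"wy":0,"wz":0,"hand":41}]}}

```text
time: 32.4
tool_pos: [438.7, 209.3, 15.5]
tool_rot: [-0.0, -0.0, 1.0, -0.0]
contact_force: [1.3, 0.7, -4.1]
grip_width: 0.544
gripper_force: 30.0
```

Request:
{"method": "play_rows", "body": {"commands": [{"dx":0,"dy":0,"dz":0.02,"wx":0,"wy":0,"wz":0,"hand":41},{"dx":0,"dy":0,"dz":0,"wx":0,"wy":0,"wz":0,"hand":41}]}}

```text
time: 32.6
tool_pos: [438.8, 209.3, 15.3]
tool_rot: [-0.0, -0.0, 1.0, -0.0]
contact_force: [0.3, 0.1, -0.0]
grip_width: 0.539
gripper_force: 30.0
```

Request:
{"method": "play_rows", "body": {"commands": [{"dx":0,"dy":0,"dz":0.01,"wx":0,"wy":0,"wz":0,"hand":41},{"dx":0,"dy":0,"dz":0,"wx":0,"wy":0,"wz":0,"hand":41}]}}

```text
time: 32.8
tool_pos: [438.8, 209.3, 15.2]
tool_rot: [-0.0, -0.0, 1.0, -0.0]
contact_force: [-2.6, -0.5, 4.2]
grip_width: 0.54
gripper_force: 30.0
```

Request:
{"method": "play_rows", "body": {"commands": [{"dx":0,"dy":0,"dz":0,"wx":0,"wy":0,"wz":0,"hand":55},{"dx":0,"dy":0,"dz":0,"wx":0,"wy":0,"wz":0,"hand":62},{"dx":0,"dy":0,"dz":0,"wx":0,"wy":0,"wz":0,"hand":70},{"dx":0,"dy":0,"dz":0,"wx":0,"wy":0,"wz":0,"hand":72},{"dx":0,"dy":0,"dz":0,"wx":0,"wy":0,"wz":0,"hand":72},{"dx":0,"dy":0,"dz":-0.3,"wx":0,"wy":0,"wz":0,"hand":72},{"dx":0,"dy":0,"dz":-0.8,"wx":0,"wy":0,"wz":0,"hand":72},{"dx":0,"dy":0,"dz":-1,"wx":0,"wy":0,"wz":0,"hand":72},{"dx":0,"dy":0,"dz":-1,"wx":0,"wy":0,"wz":0,"hand":76},{"dx":0,"dy":-0.4,"dz":-0.8,"wx":0,"wy":0,"wz":0,"hand":80},{"dx":0,"dy":-0.8,"dz":0,"wx":0,"wy":0,"wz":0,"hand":84}]}}

```text
time: 33.9
tool_pos: [441.3, 180.0, 116.3]
tool_rot: [0.004, -0.001, 1.0, 0.001]
contact_force: [0.6, -0.6, 0.8]
grip_width: 0.909
gripper_force: 0.0
```

Run:
```python
from h import *
s,R=pose()
p=optics.get_image("wrist")
wfit(p,"weight_medium",5); seat(p,"seat_medium",77); seat(p,"seat_large",92); look(None,["seat_large","seat_medium","vial_a"])
```

```text
t 33.9 tcp [441.3 180.  116.3] yaw_y 90.14 z [ 0.0071  0.0012 -1.    ] F [ 0.6 -0.6  0.8] gw 83.5 0.0 j [ 0.133 -0.002  1.972  0.     1.165 -1.441]
weight_medium 0.64 [437.7 210.8] res [ 0.  -0.2  0.1]
seat_medium len 76.3 of 77 yaw -2.9 centre [438.  209.4]
seat_large len 94.1 of 92 yaw -2.3 centre [454.   52.3]
seat_large 0.84 11639 [154, 264, 101, 222] [449.1  50.5]
seat_medium 0.96 5308 [144, 238, 306, 407] [432.4 208.4]
vial_a 0.72 1057 [207, 246, 450, 494] [466.6 309.1]
```

Request:
{"method": "play_rows", "body": {"commands": [{"dx":-0.1,"dy":-1,"dz":0,"wx":0,"wy":0,"wz":0,"hand":84},{"dx":0,"dy":-1,"dz":0,"wx":0,"wy":0,"wz":0,"hand":84},{"dx":0,"dy":-1,"dz":0,"wx":0,"wy":0,"wz":0,"hand":84},{"dx":0,"dy":-1,"dz":0,"wx":0,"wy":0,"wz":0,"hand":84},{"dx":0,"dy":-1,"dz":0,"wx":0,"wy":0,"wz":0,"hand":84},{"dx":0,"dy":-1,"dz":0,"wx":0,"wy":0,"wz":0,"hand":84},{"dx":0,"dy":-1,"dz":0,"wx":0,"wy":0,"wz":0,"hand":84},{"dx":0,"dy":-1,"dz":0,"wx":0,"wy":0,"wz":0,"hand":84},{"dx":0,"dy":-1,"dz":0,"wx":0,"wy":0,"wz":0,"hand":84},{"dx":0,"dy":-1,"dz":0,"wx":0,"wy":0,"wz":0,"hand":84},{"dx":0,"dy":-1,"dz":0,"wx":0,"wy":0,"wz":0,"hand":84},{"dx":0,"dy":-1,"dz":0,"wx":0,"wy":0,"wz":0,"hand":84}]}}

```text
time: 35.5
tool_pos: [441.4, -121.3, 112.1]
tool_rot: [-0.0, -0.001, 1.0, 0.0]
contact_force: [-0.0, 0.1, 0.1]
grip_width: 0.914
gripper_force: 0.0
```

Request:
{"method": "play_rows", "body": {"commands": [{"dx":0,"dy":-1,"dz":0,"wx":0,"wy":0,"wz":0,"hand":84},{"dx":0,"dy":-1,"dz":0,"wx":0,"wy":0,"wz":0,"hand":84},{"dx":0,"dy":-1,"dz":0,"wx":0,"wy":0,"wz":0,"hand":84},{"dx":0,"dy":-0.5,"dz":0,"wx":0,"wy":0,"wz":0,"hand":84},{"dx":0,"dy":0,"dz":0,"wx":0,"wy":0,"wz":0,"hand":84},{"dx":0,"dy":0,"dz":0,"wx":0,"wy":0,"wz":0,"hand":84}]}}

```text
time: 36.1
tool_pos: [441.4, -207.3, 112.0]
tool_rot: [-0.0, -0.0, 1.0, 0.001]
contact_force: [1.2, 0.3, 0.5]
grip_width: 0.916
gripper_force: 0.0
```

Run:
```python
from h import *
s,R=pose()
p=optics.get_image("wrist")
wfit(p,"weight_large",0); look(None,["vial_b"],5)
```

```text
t 36.1 tcp [ 441.4 -207.3  112. ] yaw_y 90.04 z [-6.0e-04  1.1e-03 -1.0e+00] F [1.2 0.3 0.5] gw 84.2 0.0 j [-0.688  0.04   1.938  0.     1.165 -2.259]
weight_large 0.64 [ 442.2 -207.8] res [-0.   0.3 -0.3]
vial_b 0.75 7602 [152, 262, 557, 639] [455.6  33.5]
vial_b 0.6 968 [204, 244, 188, 225] [ 468.8 -302. ]
```

Request:
{"method": "play_rows", "body": {"commands": [{"dx":-0.03,"dy":-0.02,"dz":0.8,"wx":0,"wy":0,"wz":0,"hand":84},{"dx":0,"dy":0,"dz":1,"wx":0,"wy":0,"wz":0,"hand":84},{"dx":0,"dy":0,"dz":1,"wx":0,"wy":0,"wz":0,"hand":84},{"dx":0,"dy":0,"dz":0.8,"wx":0,"wy":0,"wz":0,"hand":84},{"dx":0,"dy":0,"dz":0.4,"wx":0,"wy":0,"wz":0,"hand":84},{"dx":0,"dy":0,"dz":0.12,"wx":0,"wy":0,"wz":0,"hand":80},{"dx":0,"dy":0,"dz":0,"wx":0,"wy":0,"wz":0,"hand":74},{"dx":0,"dy":0,"dz":0,"wx":0,"wy":0,"wz":0,"hand":68},{"dx":0,"dy":0,"dz":0,"wx":0,"wy":0,"wz":0,"hand":64},{"dx":0,"dy":0,"dz":0,"wx":0,"wy":0,"wz":0,"hand":55},{"dx":0,"dy":0,"dz":0,"wx":0,"wy":0,"wz":0,"hand":55},{"dx":0,"dy":0,"dz":0,"wx":0,"wy":0,"wz":0,"hand":55}]}}

```text
time: 37.5
tool_pos: [443.1, -209.2, 10.4]
tool_rot: [0.001, -0.0, 1.0, -0.0]
contact_force: [0.0, 1.9, 6.3]
grip_width: 0.702
gripper_force: 30.0
```

Request:
{"method": "play_rows", "body": {"commands": [{"dx":0,"dy":0,"dz":-0.1,"wx":0,"wy":0,"wz":0,"hand":55},{"dx":0,"dy":0,"dz":-0.2,"wx":0,"wy":0,"wz":0,"hand":55},{"dx":0,"dy":0,"dz":-0.5,"wx":0,"wy":0,"wz":0,"hand":55},{"dx":0,"dy":0,"dz":-0.8,"wx":0,"wy":0,"wz":0,"hand":55},{"dx":0,"dy":0,"dz":-0.8,"wx":0,"wy":0,"wz":0,"hand":55},{"dx":0,"dy":0,"dz":-0.4,"wx":0,"wy":0,"wz":0,"hand":55},{"dx":0,"dy":0,"dz":0,"wx":0,"wy":0,"wz":0,"hand":55}]}}

```text
time: 38.2
tool_pos: [443.3, -209.6, 81.2]
tool_rot: [0.001, -0.0, 1.0, -0.001]
contact_force: [0.2, -0.1, -4.0]
grip_width: 0.706
gripper_force: 30.0
```

Run:
```python
from h import *
s,R=pose()
p=optics.get_image("wrist")
wfit(p,"weight_large",s["tool_pos"][2]-9.5)
```

```text
t 38.2 tcp [ 443.3 -209.6   81.2] yaw_y 90.04 z [ 0.0029 -0.0025 -1.    ] F [ 0.2 -0.1 -4. ] gw 64.9 30.0 j [-0.689  0.088  1.956 -0.     1.094 -2.26 ]
weight_large 0.75 [ 442.6 -208.7] res [ 0.1 -0.5  0.5]
```

Request:
{"method": "play_rows", "body": {"commands": [{"dx":0,"dy":0.5,"dz":0,"wx":0,"wy":0,"wz":0,"hand":55},{"dx":-0.1,"dy":1,"dz":0,"wx":0,"wy":0,"wz":0,"hand":55},{"dx":-0.1,"dy":1,"dz":0,"wx":0,"wy":0,"wz":0,"hand":55},{"dx":-0.1,"dy":1,"dz":0,"wx":0,"wy":0,"wz":0,"hand":55},{"dx":-0.1,"dy":1,"dz":0,"wx":0,"wy":0,"wz":0,"hand":55},{"dx":-0.1,"dy":1,"dz":0,"wx":0,"wy":0,"wz":0,"hand":55},{"dx":0,"dy":1,"dz":0,"wx":0,"wy":0,"wz":0,"hand":55},{"dx":0,"dy":1,"dz":0,"wx":0,"wy":0,"wz":0,"hand":55},{"dx":0,"dy":1,"dz":0,"wx":0,"wy":0,"wz":0,"hand":55},{"dx":0,"dy":1,"dz":0,"wx":0,"wy":0,"wz":0,"hand":55},{"dx":0,"dy":0.7,"dz":0,"wx":0,"wy":0,"wz":0,"hand":55},{"dx":0,"dy":0.3,"dz":0,"wx":0,"wy":0,"wz":0,"hand":55}]}}

```text
time: 39.5
tool_pos: [453.0, 55.9, 78.2]
tool_rot: [-0.001, -0.001, 1.0, 0.0]
contact_force: [-0.3, -0.2, -4.3]
grip_width: 0.703
gripper_force: 30.0
```

Request:
{"method": "play_rows", "body": {"commands": [{"dx":0,"dy":0,"dz":0.6,"wx":0,"wy":0,"wz":0,"hand":55},{"dx":0,"dy":0,"dz":0.5,"wx":0,"wy":0,"wz":0,"hand":55},{"dx":0,"dy":0,"dz":0.1,"wx":0,"wy":0,"wz":0,"hand":55},{"dx":0,"dy":0,"dz":0,"wx":0,"wy":0,"wz":0,"hand":55}]}}

```text
time: 39.9
tool_pos: [453.7, 53.6, 48.4]
tool_rot: [-0.001, 0.0, 1.0, 0.0]
contact_force: [-0.1, -0.9, -4.4]
grip_width: 0.707
gripper_force: 30.0
```

Run:
```python
from h import *
s,R=pose()
p=optics.get_image("wrist")
wfit(p,"weight_large",s["tool_pos"][2]-10)
seat(p,"seat_large",92)
```

```text
t 39.9 tcp [453.7  53.6  48.4] yaw_y 90.0 z [-2.4e-03  3.0e-04 -1.0e+00] F [-0.1 -0.9 -4.4] gw 64.9 30.0 j [-0.148  0.063  2.059 -0.     1.022 -1.719]
weight_large 0.67 [452.5  54.5] res [ 0.  -0.3  0.3]
seat_large len 91.7 of 92 yaw -3.1 centre [454.4  51.4]
```

Request:
{"method": "play_rows", "body": {"commands": [{"dx":-0.02,"dy":-0.07,"dz":0.4,"wx":0,"wy":0,"wz":0,"hand":55},{"dx":0,"dy":0,"dz":0.5,"wx":0,"wy":0,"wz":0,"hand":55},{"dx":0,"dy":0,"dz":0.1,"wx":0,"wy":0,"wz":0,"hand":55},{"dx":0,"dy":0,"dz":0,"wx":0,"wy":0,"wz":0,"hand":55},{"dx":0,"dy":0,"dz":0,"wx":0,"wy":0,"wz":0,"hand":55}]}}

```text
time: 40.55
tool_pos: [455.1, 52.0, 24.3]
tool_rot: [-0.0, -0.0, 1.0, 0.0]
contact_force: [0.1, 1.0, -4.1]
grip_width: 0.71
gripper_force: 30.0
```

Run:
```python
from h import *
s,R=pose()
p=optics.get_image("wrist")
wfit(p,"weight_large",s["tool_pos"][2]-10)
seat(p,"seat_large",92)
```

```text
t 40.55 tcp [455.1  52.   24.3] yaw_y 90.03 z [-2.e-04  0.e+00 -1.e+00] F [ 0.1  1.  -4.1] gw 65.2 30.0 j [-0.151  0.111  2.066 -0.     0.965 -1.722]
weight_large 0.93 [454.5  53. ] res [ 0.  -0.3  0.3]
seat_large len 92.4 of 92 yaw -3.4 centre [454.6  51.3]
```

Request:
{"method": "play_rows", "body": {"commands": [{"dx":0,"dy":-0.03,"dz":0.16,"wx":0,"wy":0,"wz":0,"hand":55},{"dx":0,"dy":0,"dz":0.1,"wx":0,"wy":0,"wz":0,"hand":55},{"dx":0,"dy":0,"dz":0.04,"wx":0,"wy":0,"wz":0,"hand":55},{"dx":0,"dy":0,"dz":0.02,"wx":0,"wy":0,"wz":0,"hand":55},{"dx":0,"dy":0,"dz":0,"wx":0,"wy":0,"wz":0,"hand":55},{"dx":0,"dy":0,"dz":0,"wx":0,"wy":0,"wz":0,"hand":55}]}}

```text
time: 41.3
tool_pos: [455.2, 51.3, 16.4]
tool_rot: [0.0, -0.0, 1.0, -0.0]
contact_force: [0.2, 0.1, -4.0]
grip_width: 0.704
gripper_force: 30.0
```

Request:
{"method": "play_rows", "body": {"commands": [{"dx":0,"dy":0,"dz":0.02,"wx":0,"wy":0,"wz":0,"hand":55},{"dx":0,"dy":0,"dz":0,"wx":0,"wy":0,"wz":0,"hand":55}]}}

```text
time: 41.5
tool_pos: [455.1, 51.3, 15.8]
tool_rot: [-0.0, -0.0, 1.0, 0.0]
contact_force: [0.3, 0.2, -3.3]
grip_width: 0.709
gripper_force: 30.0
```

Request:
{"method": "play_rows", "body": {"commands": [{"dx":0,"dy":0,"dz":0.01,"wx":0,"wy":0,"wz":0,"hand":55},{"dx":0,"dy":0,"dz":0,"wx":0,"wy":0,"wz":0,"hand":55}]}}

```text
time: 41.7
tool_pos: [455.1, 51.3, 15.6]
tool_rot: [0.0, -0.0, 1.0, -0.0]
contact_force: [0.4, 0.4, -3.7]
grip_width: 0.709
gripper_force: 30.0
```

Request:
{"method": "play_rows", "body": {"commands": [{"dx":0,"dy":0,"dz":0.01,"wx":0,"wy":0,"wz":0,"hand":55},{"dx":0,"dy":0,"dz":0,"wx":0,"wy":0,"wz":0,"hand":55}]}}

```text
time: 41.9
tool_pos: [455.1, 51.3, 15.5]
tool_rot: [-0.0, -0.0, 1.0, -0.0]
contact_force: [0.0, -0.9, -1.5]
grip_width: 0.708
gripper_force: 30.0
```

Request:
{"method": "play_rows", "body": {"commands": [{"dx":0,"dy":0,"dz":0.01,"wx":0,"wy":0,"wz":0,"hand":55},{"dx":0,"dy":0,"dz":0,"wx":0,"wy":0,"wz":0,"hand":55}]}}

```text
time: 42.1
tool_pos: [455.2, 51.3, 15.4]
tool_rot: [-0.0, -0.0, 1.0, -0.0]
contact_force: [-2.3, 0.9, 2.1]
grip_width: 0.708
gripper_force: 30.0
```

Request:
{"method": "play_rows", "body": {"commands": [{"dx":0,"dy":0,"dz":0.01,"wx":0,"wy":0,"wz":0,"hand":55},{"dx":0,"dy":0,"dz":0,"wx":0,"wy":0,"wz":0,"hand":55}]}}

```text
time: 42.3
tool_pos: [455.2, 51.3, 15.4]
tool_rot: [-0.0, -0.0, 1.0, -0.0]
contact_force: [-4.3, 0.1, 5.5]
grip_width: 0.704
gripper_force: 30.0
```

Contact made. I'll release, retreat and check.

Request:
{"method": "play_rows", "body": {"commands": [{"dx":0,"dy":0,"dz":0,"wx":0,"wy":0,"wz":0,"hand":69},{"dx":0,"dy":0,"dz":0,"wx":0,"wy":0,"wz":0,"hand":76},{"dx":0,"dy":0,"dz":0,"wx":0,"wy":0,"wz":0,"hand":84},{"dx":0,"dy":0,"dz":0,"wx":0,"wy":0,"wz":0,"hand":88},{"dx":0,"dy":0,"dz":0,"wx":0,"wy":0,"wz":0,"hand":88},{"dx":0,"dy":0,"dz":-0.3,"wx":0,"wy":0,"wz":0,"hand":88},{"dx":0,"dy":0,"dz":-0.8,"wx":0,"wy":0,"wz":0,"hand":88},{"dx":0,"dy":0,"dz":-1,"wx":0,"wy":0,"wz":0,"hand":88},{"dx":0,"dy":0,"dz":-1,"wx":0,"wy":0,"wz":0,"hand":88},{"dx":0,"dy":0,"dz":-1,"wx":0,"wy":0,"wz":0,"hand":88},{"dx":0,"dy":0,"dz":-1,"wx":0,"wy":0,"wz":0,"hand":88},{"dx":0,"dy":0,"dz":-0.8,"wx":0,"wy":0,"wz":0,"hand":88}]}}

```text
time: 43.5
tool_pos: [455.6, 51.2, 164.6]
tool_rot: [0.001, -0.0, 1.0, -0.0]
contact_force: [0.1, 0.2, -0.0]
grip_width: 0.958
gripper_force: 0.0
```

Request:
{"method": "play_rows", "body": {"commands": [{"dx":0,"dy":0,"dz":0,"wx":0,"wy":0,"wz":0,"hand":88},{"dx":0,"dy":0,"dz":0,"wx":0,"wy":0,"wz":0,"hand":88}]}}

```text
time: 43.7
tool_pos: [455.1, 51.3, 162.3]
tool_rot: [0.0, -0.0, 1.0, -0.0]
contact_force: [0.8, 0.4, -0.5]
grip_width: 0.959
gripper_force: 0.0
```

Run:
```python
from h import *
s,R=pose()
p=optics.get_image("wrist")
wfit(p,"weight_large",5);wfit(p,"weight_medium",5);wfit(p,"weight_small",5)
look(None,["vial_a","vial_b"],10); look(None,NAMES[:4]+["vial_a"],22,"top")
```

```text
t 43.7 tcp [455.1  51.3 162.3] yaw_y 90.04 z [ 5.e-04 -1.e-04 -1.e+00] F [ 0.8  0.4 -0.5] gw 88.2 0.0 j [-0.153 -0.106  1.973 -0.     1.274 -1.724]
weight_large 0.72 [454.1  52.3] res [ 0.1 -1.1  1.1]
weight_medium 0.76 [437.2 211.7] res [-0.   0.5 -0.5]
vial_a 0.89 1138 [175, 207, 565, 621] [464.8 314.9]
vial_b 0.89 1138 [175, 207, 565, 621] [464.8 314.9]
weight_knob 0.39 60 [189, 196, 443, 452] [ 462.4 -366.4]
weight_small 0.69 158 [193, 205, 172, 185] [442.1 377.2]
weight_medium 0.61 195 [192, 210, 229, 242] [439.2 219.6]
weight_large 0.58 312 [187, 209, 168, 192] [446.5 370.4]
vial_a 0.64 52 [189, 195, 202, 210] [461.2 301.7]
vial_a 0.4 70 [190, 197, 416, 426] [ 459.9 -292.9]
```

```bash
python3 -c "
from bench import close_job
print(close_job())"
```

```text
the job is handed in; nothing more can be done
None
```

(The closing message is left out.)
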